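# Make up and close a ballast cassette on the spring scale

## Task

Make up the ballast cassette that stands on the spring scale: lay ballast bars in its bays, one to a bay, until the needle rests in the green sector with your hand off the scale. Then press all four covers down, over the empty bays too, until each one clicks shut and stays down. Leave the spare bars on the bench and do not disturb the other things there.

Things in the scene. Friction and masses are not known exactly. Their poses are not given: they have to be found in the camera images.
- needle (a joint): Red needle on the scale's round white dial (128 mm, face up, beside the cassette's -y end). Value in rad: 0 = cassette empty, grows clockwise from above by 4.67 per kg of ballast (0.70 a small bar, 1.40 a large one). Green sector: 3.2 to 3.8 (750 g, give or take 64 g). The pan sinks 1 mm per 0.175 rad (0.37 N per mm), to a stop at 32 mm; pressing on the cassette sinks it too. Settles in 1 s.
- cassette (a point): Centre of the inner floor of the black cassette fixed on the scale's pan, 90 mm above the bench when empty. 132 (x) by 212 mm (y), x from the clips to the hinges, z up. Bays 1 to 4 centred at y = +78, +26, -26, -78 mm, each 124 (x) by 48 mm (y), 46 mm deep, 4 mm walls, for one bar along x. Cover hinge lines at x = +66, z = +50 mm. Scale housing 190 x 375 x 45 mm, fixed.
- cover1 (a joint): Blue hinged cover of bay 1, in rad: 0 = shut, grows as it opens (free end rises and swings over to +x), stop at 1.95; starts at 1.7 to 1.9. Plate 138 mm long, 48 wide, 3 thick. The stiff hinge holds it where it is left (0.3 N at the free end moves it). From about 0.1 rad down its nose rides on a spring clip; 3 to 6 N at the free end press it past and it snaps to 0 and stays.
- cover1_tab (a point): Centre of the yellow press tab (26 x 46 mm) on the outer face of cover 1 at its free end, 126 mm from the hinge. Turns with the cover: z is the cover's outward normal, -x points from the hinge to the free end.
- cover2 (a joint): Blue hinged cover of bay 2, in rad: 0 = shut, grows as it opens (free end rises and swings over to +x), stop at 1.95; starts at 1.7 to 1.9. Plate 138 mm long, 48 wide, 3 thick. The stiff hinge holds it where it is left (0.3 N at the free end moves it). From about 0.1 rad down its nose rides on a spring clip; 3 to 6 N at the free end press it past and it snaps to 0 and stays.
- cover2_tab (a point): Centre of the yellow press tab (26 x 46 mm) on the outer face of cover 2 at its free end, 126 mm from the hinge. Turns with the cover: z is the cover's outward normal, -x points from the hinge to the free end.
- cover3 (a joint): Blue hinged cover of bay 3, in rad: 0 = shut, grows as it opens (free end rises and swings over to +x), stop at 1.95; starts at 1.7 to 1.9. Plate 138 mm long, 48 wide, 3 thick. The stiff hinge holds it where it is left (0.3 N at the free end moves it). From about 0.1 rad down its nose rides on a spring clip; 3 to 6 N at the free end press it past and it snaps to 0 and stays.
- cover3_tab (a point): Centre of the yellow press tab (26 x 46 mm) on the outer face of cover 3 at its free end, 126 mm from the hinge. Turns with the cover: z is the cover's outward normal, -x points from the hinge to the free end.
- cover4 (a joint): Blue hinged cover of bay 4, in rad: 0 = shut, grows as it opens (free end rises and swings over to +x), stop at 1.95; starts at 1.7 to 1.9. Plate 138 mm long, 48 wide, 3 thick. The stiff hinge holds it where it is left (0.3 N at the free end moves it). From about 0.1 rad down its nose rides on a spring clip; 3 to 6 N at the free end press it past and it snaps to 0 and stays.
- cover4_tab (a point): Centre of the yellow press tab (26 x 46 mm) on the outer face of cover 4 at its free end, 126 mm from the hinge. Turns with the cover: z is the cover's outward normal, -x points from the hinge to the free end.
- large1_mid (a point): Centre, half-way up, of a large ballast bar of 300 g (within 3 %): dark steel plate 110 mm (x) by 30 (y) by 11 mm with an upright yellow grip lug across its middle, 12 mm thick (x), 30 wide (y), its top 41 mm above the underside. Origin 20.5 mm above the underside. Starts flat on the bench, lug up. May be absent.
- large2_mid (a point): Centre, half-way up, of a large ballast bar of 300 g (within 3 %): dark steel plate 110 mm (x) by 30 (y) by 11 mm with an upright yellow grip lug across its middle, 12 mm thick (x), 30 wide (y), its top 41 mm above the underside. Origin 20.5 mm above the underside. Starts flat on the bench, lug up. May be absent.
- small1_mid (a point): Centre, half-way up, of a small ballast bar of 150 g (within 3 %): bright steel plate 70 mm (x) by 30 (y) by 9 mm with an upright blue grip lug across its middle, 12 mm thick (x), 30 wide (y), its top 41 mm above the underside. Origin 20.5 mm above the underside. Starts flat on the bench, lug up. May be absent.
- small2_mid (a point): Centre, half-way up, of a small ballast bar of 150 g (within 3 %): bright steel plate 70 mm (x) by 30 (y) by 9 mm with an upright blue grip lug across its middle, 12 mm thick (x), 30 wide (y), its top 41 mm above the underside. Origin 20.5 mm above the underside. Starts flat on the bench, lug up. May be absent.
- small3_mid (a point): Centre, half-way up, of a small ballast bar of 150 g (within 3 %): bright steel plate 70 mm (x) by 30 (y) by 9 mm with an upright blue grip lug across its middle, 12 mm thick (x), 30 wide (y), its top 41 mm above the underside. Origin 20.5 mm above the underside. Starts flat on the bench, lug up. May be absent.
- bracket: Bystander: black steel angle bracket 90 x 44 x 44 mm, lying among the bars. Origin at its underside.
- gearmotor: Bystander: black geared motor 200 mm long. Origin at its underside.
- riveter: Bystander: light blue rivet gun 210 mm tall, standing. Origin at its underside.
- rivet_tray: Bystander: white tray of rivets 150 x 110 x 35 mm. Origin at its underside.
- battery: Bystander: black drill battery 115 x 75 x 63 mm. Origin at its underside.
- drill: Bystander: orange and grey cordless drill 200 mm tall, standing on its battery. Origin at its underside.
- screwdriver: Bystander: screwdriver. Origin at its underside.
Mind the look-alikes: they are no part of the job. Leave any pink or purple look-alike of the part that bears small2_mid alone.

How it is judged:
By the outcome, as a careful person would: the job done as asked, in the order asked, and still so for the second after the job is handed in, with the robot touching nothing.
Of large1, large2 only 1 to 2 are there at a start; the rules pass over those that are not, and their reading is None.
At some moment in a run one of large1, large2, small1, small2, small3 may be knocked a few centimetres aside while the robot is not near it.
Once in a run the grip may slacken for a moment while it holds something.
It also fails if it takes over 208 s, if anything falls off the work surface, if the arm or the gripper's body presses on something with over 40 N, if the wrist force passes 120 N, or if a joint passes its speed limit or range.

## Robot

A 6-joint arm with a two-finger parallel gripper is mounted at the origin on the work surface. World frame = base frame: x ahead of the robot, y to its left, z up, the work surface at z = 0. Lengths are in mm, angles in rad, forces in N, time in s.
With the tool pointing down it reaches from about 325 to 900 mm from the base axis. Payload 3.5 kg.
Tool frame: the origin (TCP) lies between the finger pads; the fingertips stand 14 mm ahead of it and the grasp point (between the pads) lies 5 mm behind it; x points along the fingers, z is the direction in which the jaws open and shut, and the axes are right-handed (so a half turn about x gives the same grasp; the last joint's range is limited). The gripper opens to 85 mm and grips with 20 to 120 N. Pads are 22 mm wide; open, the fingers measure 114 mm over their backs; the gripper's body (76 mm by 85 mm) begins 54 mm behind the grasp point. The pads swing forward as they close: fully open they stand 13 mm farther back than shut.
Start: joints at [-1.212, 0.276, -0.026, 1.268, 0, 1.467], TCP at [278.463, -559.536, 245.313] pointing down, gripper open.
Joint ranges: [-3.12, 3.12], [-0.85, 1.88], [-1.08, 1.24], [-1.95, 2.15], [-1.57, 1.53], [-3.14, 3.14]. Speed limits (rad/s): [2.57, 2.57, 3.14, 3.14, 3.14, 3.14].

## Interface

Orientations are given as a unit quaternion [x, y, z, w].
In Python, from plant import bot gives the robot as it stands. The module is installed in compiled form; this text tells all that it offers.
- The arm moves only by the shell command python3 -m creep 'ROWS'. ROWS is JSON, a list that holds one entry, the list of rows, each a list of 5 numbers: the shift along the tool's x, y, z in m, then the turn about the tool's x in rad, then the closure, from -1 (fully open) to 1 (shut). In form: [[[tx, ty, tz, turn, claw], ...]]. A call has 1 to 20 rows; each row is the pose to reach, as a shift and turn from the pose commanded when the call began, along the tool's axes at that moment; what a row does not reach only later rows make up. A row lasts 1/10 s, in which the tool goes at most 50 mm and 8.59 degrees, less where a joint would pass 70% of its speed; a pose out of reach is approached as far as the arm can. A call with a gripper value outside its range is refused whole. The fingers move at their own pace and stop on an object; the grip force is fixed at half the most. Time passes only in rows, so rows that repeat a pose let the fingers close. It gives the time, the measured TCP pose, the force and the opening at its end, in the units of the state.
- bot.get_obs(): the state, without advancing time (a new reading comes with each control period).
- bot.grab_frame(name): name is "scene" or "top"; returns the picture (480x640x3 uint8, red, green, blue); there is no depth.
- bot.get_calibration(name): a dict with "vfov" (degrees; the focal length in pixels is half the picture's height over the tangent of half this angle, whatever the lens; pixels are square), "cx", "cy" (the principal point, pixels), "cam_to_world" (4x4, takes a point from camera to world coordinates). Camera axes: x right, y down, z forward; pixel columns grow to the right and rows downward; lengths in mm; the calibration is good to about 2 mm. A picture is of the moment at which its call begins. get_calibration takes no time and is no camera call.
- bot.sign_off(): hands the job in, once; it reports no verdict.
Trained networks look in the newest picture that a camera, given by its name, has taken for a name from the list of things; names that differ only in an ending like _2 or _b are one class to them, and where a whole thing is asked for, a point or a joint stands for the part that bears it (a point fixed in the world has none). Each returns a list of dicts, best first, with "score" (0 to 1); they miss things now and then, are a little off and sometimes report something else, mostly with a low value. They report only what shows in the picture. A call takes as long as a camera call. They do not tell look-alikes from the thing itself.
- bot.silhouettes(name, camera): "region" (480x640 bool, what is visible of it).
- bot.spot_point(name, camera): "centre" ([x, y, z] in mm, in the coordinates of the camera as it stood for that picture, good to about 4 mm: a listed point, or the origin of a listed thing).
The state is a dict: "clock": time; "joint_pos": joint angles; "qvel": joint speeds; "joint_torque": joint torques, N m; "eef_pos": TCP position; "eef_rot": TCP orientation; "contact_force": force on the tool from outside, world axes, zero at the start; "wrist_torque": the same for the moment, N m; "width": finger opening in mm.
Only numpy, scipy, OpenCV 4.12 (cv2) and the standard library are available. Lean on these libraries where they do the work, as an engineer would, in place of code of your own. Each camera call takes 0.05 s, during which the arm holds its last target.

## Working session

There is one attempt and no reset: what is moved stays moved. The work goes in short steps, Python scripts to look and compute and a shell command to move; the robot and the scene stay as the last step left them, time stands still between calls to the robot, and variables do not carry over. Pictures are saved under pics/ and viewed, and the job is handed in when it is done.

```bash
ls; mkdir -p pics; python3 - <<'E'
from plant import bot
import cv2
o=bot.get_obs()
for k,v in o.items(): print(k,v)
for n in("scene","top"):
    im=bot.grab_frame(n); cv2.imwrite(f"pics/{n}0.png",im[:,:,::-1])
    print(n,bot.get_calibration(n))
E
```

```text
pics
clock 0.0
joint_pos [-1.21240238e+00  2.77179974e-01 -2.79099583e-02  1.26797376e+00
 -3.51579773e-05  1.46738192e+00]
qvel [ 1.30466504e-03 -2.29597147e-03 -6.54274451e-05  1.27948808e-03
 -3.95525687e-04 -7.86221826e-04]
joint_torque [-5.58565771e-04 -4.45508265e+01  2.95203263e+01  1.64234295e-02
 -1.16408960e-04 -1.54588236e-06]
eef_pos [ 278.18926945 -558.83592032  244.11678319]
eef_rot [ 0.37278112  0.60180036 -0.37182045  0.60051654]
contact_force [-0.85105351 -0.84727045 -0.75345079]
wrist_torque [-0.00935895 -0.06997     0.01132559]
width 85.30148991392132
scene {'vfov': 55.55538696713129, 'cx': 317.0199384835157, 'cy': 239.0304166487444, 'cam_to_world': array([[ 7.87644359e-02,  6.53007486e-01, -7.53244573e-01,
         1.49780670e+03],
       [ 9.96739934e-01, -3.83346908e-02,  7.09926370e-02,
        -7.06178672e+01],
       [ 1.74833257e-02, -7.56380641e-01, -6.53898050e-01,
         9.73423470e+02],
       [ 0.00000000e+00,  0.00000000e+00,  0.00000000e+00,
         1.00000000e+00]])}
top {'vfov': 56.12620506640792, 'cx': 316.44037674922293, 'cy': 239.45755243066668, 'cam_to_world': array([[ 1.01058034e-02, -9.96709860e-01,  8.04196924e-02,
         4.42083535e+02],
       [-9.99732286e-01, -8.39684683e-03,  2.15603643e-02,
         1.80461155e+01],
       [-2.08141558e-02, -8.06160477e-02, -9.96527884e-01,
         1.30219514e+03],
       [ 0.00000000e+00,  0.00000000e+00,  0.00000000e+00,
         1.00000000e+00]])}
```

View pics/scene0.png

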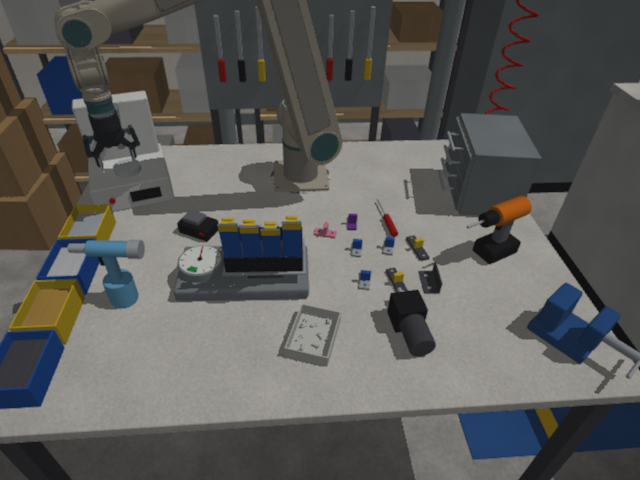

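View pics/top0.png

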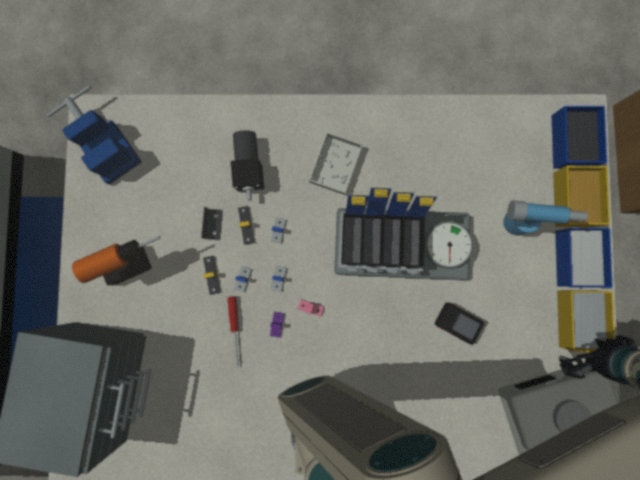

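The pictures show two large bars (top view, yellow lugs at about (246,223) and (211,274)), and three small ones with blue lugs at (280,230), (243,279) and (281,279). The pink (311,307) and purple (278,324) pieces are look-alikes to leave alone. The cassette is at (385,240), with the dial at (450,243).

```bash
cat > h.py <<'E'
from plant import bot
import numpy as np, cv2
from scipy.spatial.transform import Rotation as R
def cal(n):
    c=bot.get_calibration(n); f=240/np.tan(np.radians(c['vfov']/2)); return f,c['cx'],c['cy'],np.array(c['cam_to_world'])
def c2w(n,p):
    T=cal(n)[3]; return T[:3,:3]@np.array(p)+T[:3,3]
def proj(n,p):
    f,cx,cy,T=cal(n); q=T[:3,:3].T@(np.array(p)-T[:3,3]); return np.array([f*q[0]/q[2]+cx,f*q[1]/q[2]+cy])
def ray(n,uv):
    f,cx,cy,T=cal(n); d=T[:3,:3]@np.array([(uv[0]-cx)/f,(uv[1]-cy)/f,1]); return T[:3,3],d/np.linalg.norm(d)
def atz(n,uv,z):
    o,d=ray(n,uv); return o+d*(z-o[2])/d[2]
def tri(uv1,uv2):
    o1,d1=ray("top",uv1);o2,d2=ray("scene",uv2)
    A=np.stack([d1,-d2],1);s=np.linalg.lstsq(A,o2-o1,rcond=None)[0]
    a=o1+d1*s[0];b=o2+d2*s[1]; return (a+b)/2,np.linalg.norm(a-b)
def save(n,fn,box=None,k=1):
    im=bot.grab_frame(n); j=im[:,:,::-1]
    if box: x0,y0,x1,y1=box; j=j[y0:y1,x0:x1]
    j=cv2.resize(np.ascontiguousarray(j),None,fx=k,fy=k,interpolation=cv2.INTER_CUBIC); cv2.imwrite(f"pics/{fn}.png",j); return im
E
python3 - <<'E'
from h import *
np.set_printoptions(precision=1,suppress=True)
for n in("scene","top"):
    for t in ["large1_mid","small1_mid","cassette","cover1_tab","needle"]:
        try:
            for d in bot.spot_point(t,n): 
                w=c2w(n,d['centre']); print(n,t,round(d['score'],2),w,proj(n,w))
        except Exception as e: print(n,t,e)
save("scene","sc1",(300,200,460,310),5); save("top","tp1",(190,190,350,310),5)
save("top","tp2",(325,180,485,290),5)
E
```

```text
scene large1_mid 0.55 [589.1 253.   20.9] [397.3 278.3]
scene small1_mid 0.46 [434.4 152.3  23. ] [355.6 244.1]
scene small1_mid 0.27 [ 626.5 -207.9  264.7] [227.6 227.7]
scene cassette 0.74 [ 539.3 -125.4   91. ] [265.8 254.4]
scene cover1_tab 0.96 [628.4 -54.8 269.2] [290.5 224.5]
scene needle it knows: battery, bracket, cassette, cover1_tab, cover2_tab, cover3_tab, cover4_tab, drill, gearmotor, large1_mid, large2_mid, rivet_tray, riveter, screwdriver, small1_mid, small2_mid, small3_mid
top large1_mid 0.91 [589.5 246.8  19.9] [246.7 223.6]
top large1_mid 0.64 [ 603.1 -524.4    0.4] [514.4 221.8]
top large1_mid 0.61 [282.  275.4  -5.5] [235.9 330.8]
top large1_mid 0.2 [445.8 350.4  23.3] [209.1 273.4]
top small1_mid 0.76 [433.2 152.9  26.6] [278.1 278.6]
top small1_mid 0.61 [284.1 276.8  -3.8] [235.4 330.1]
top small1_mid 0.59 [469.5 593.2   1.4] [128.4 264.4]
top cassette 0.63 [ 537.4 -127.1   92.5] [380.1 240.8]
top cassette 0.44 [ 626.1 -208.2  264.9] [424.1 197.2]
top cover1_tab 0.75 [627.5 -52.3 269. ] [356.9 195.9]
top cover1_tab 0.29 [592.6 349.3   1.8] [212.9 223. ]
top needle it knows: battery, bracket, cassette, cover1_tab, cover2_tab, cover3_tab, cover4_tab, drill, gearmotor, large1_mid, large2_mid, rivet_tray, riveter, screwdriver, small1_mid, small2_mid, small3_mid
```

```bash
python3 - <<'E'
from h import *
np.set_printoptions(precision=1,suppress=True)
for n in("scene","top"):
    for t in ["large1_mid","small1_mid","cover1","bracket","gearmotor"]:
        for d in bot.silhouettes(t,n): 
            m=d['region']; ys,xs=np.nonzero(m); 
            if len(xs)==0: continue
            (c,s,a)=cv2.minAreaRect(np.stack([xs,ys],1).astype(np.float32)); print(n,t,round(d['score'],2),m.sum(),np.mean(xs).round(1),np.mean(ys).round(1),np.array(c),np.array(s),round(a,1))
E
```

```text
scene large1_mid 0.66 231 396.8 278.2 [398.5 278.6] [26.3 13.5] 59.7
scene small1_mid 0.49 175 357.1 248.0 [357.1 248. ] [ 9.6 18. ] 5.7
scene small1_mid 0.45 714 230.3 238.5 [230.3 238. ] [41.7 19.1] 77.9
scene cover1 0.94 630 271.3 239.8 [271.1 238.8] [36.3 19.4] 84.3
scene cover1 0.66 751 291.9 236.9 [291.  236.5] [41. 20.] 90.0
scene cover1 0.66 2227 500.6 229.6 [503.1 230.1] [52.  70.9] 67.2
scene cover1 0.59 746 230.0 238.1 [229.6 237.8] [41.6 19.7] 80.5
scene cover1 0.55 708 250.6 239.4 [250.2 238.9] [39.3 20.1] 81.5
scene bracket 0.57 481 431.4 280.3 [431.  279.4] [29.8 20.1] 76.0
scene gearmotor 0.7 2098 411.4 321.5 [411.3 321.8] [72.6 37.4] 69.0
top large1_mid 0.56 392 245.4 224.6 [245.3 224.7] [37.3 11.1] 80.1
top small1_mid 0.76 258 278.2 278.2 [277.8 278.2] [11.4 24.7] 14.0
top cover1 0.94 366 356.0 204.0 [356.1 204.3] [19.5 19.9] 10.3
top cover1 0.91 457 399.4 203.1 [399.8 203.3] [19.3 28.5] 18.4
top cover1 0.84 550 377.6 200.4 [378. 201.] [20.5 30.4] 11.9
top cover1 0.84 464 421.0 205.7 [421.2 206.1] [19.6 32.1] 29.1
top bracket 0.92 650 211.6 223.4 [211.6 223.6] [20.5 33.2] 7.4
top bracket 0.69 268 277.7 229.9 [277.4 229.9] [11.7 24.3] 12.5
top gearmotor 0.65 1691 246.0 163.4 [247.  164.5] [69. 32.] 90.0
```

View pics/sc1.png

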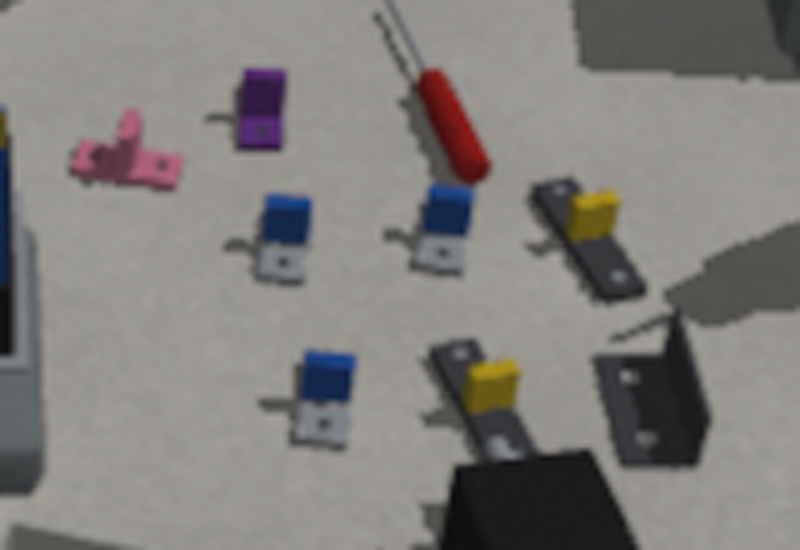

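View pics/tp1.png

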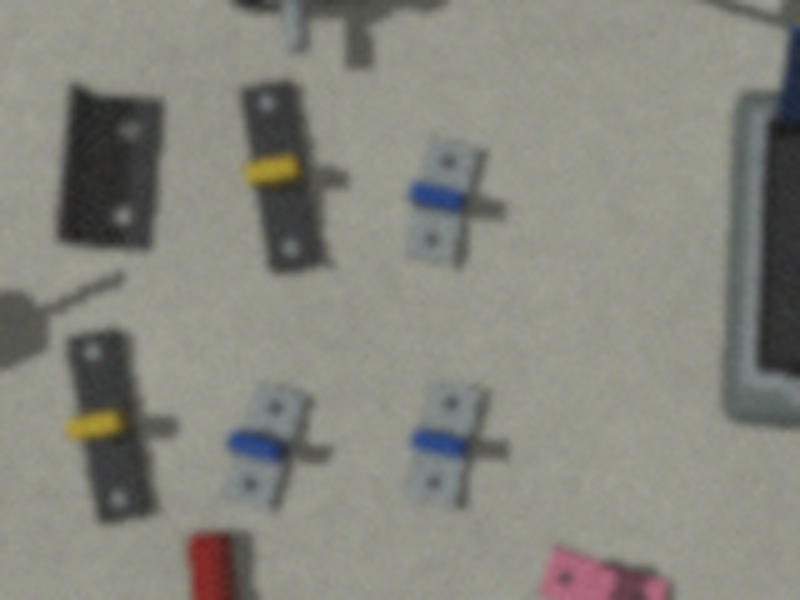

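View pics/tp2.png

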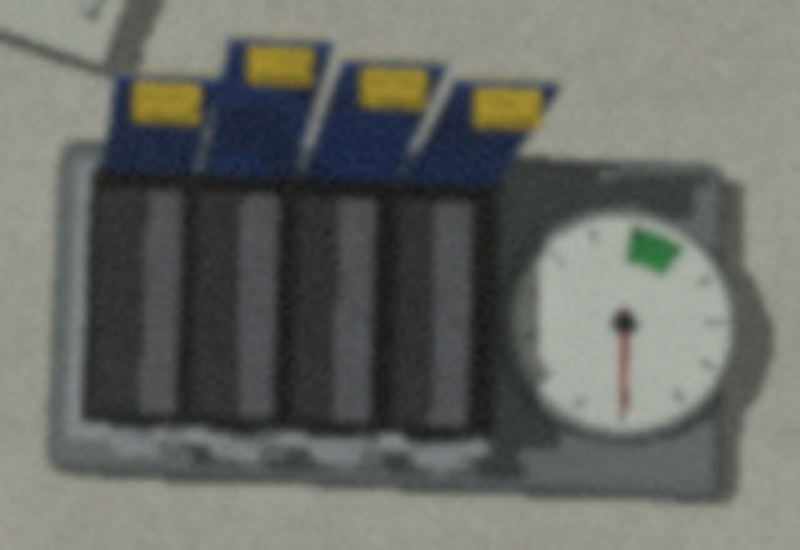

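```bash
cat >> h.py <<'E'
def lugs(im,n,kind):
    h=cv2.cvtColor(im,cv2.COLOR_RGB2HSV)
    m=cv2.inRange(h,(20,120,90),(32,255,255)) if kind=='large' else cv2.inRange(h,(100,110,90),(118,255,255))
    k,l,s,c=cv2.connectedComponentsWithStats(m); out=[]
    for i in range(1,k):
        if 12<s[i,4]<200:
            ys,xs=np.nonzero(l==i); r=cv2.minAreaRect(np.stack([xs,ys],1).astype(np.float32)); out.append((c[i],s[i,4],r))
    return out
def rel(target,yaw,o=None,T0=None):
    """target TCP xyz mm, yaw of jaw axis (mod pi); prints shift tool axes in m, turn"""
    o=o or bot.get_obs(); Rm=R.from_quat(o['eef_rot']).as_matrix(); d=Rm.T@(np.array(target)-o['eef_pos'])/1000
    z=Rm[:,2]; cur=np.arctan2(z[1],z[0]); x=Rm[:,0]
    dy=(yaw-cur+np.pi/2)%np.pi-np.pi/2   # world yaw change ccw
    print("tcp",np.round(o['eef_pos'],1),"jawyaw",round(cur,3),"shift",np.round(d,4),"turn",round(-dy,3), "j6",round(o['joint_pos'][5],2),"w",round(o['width'],1),"F",np.round(o['contact_force'],1),"t",o['clock'])
E
python3 - <<'E'
from h import *
np.set_printoptions(precision=1,suppress=True)
T=bot.grab_frame("top");S=bot.grab_frame("scene")
for k in("large","small"):
    a=lugs(T,"top",k);b=lugs(S,"scene",k)
    for c,s,r in a: print("top",k,c,s,r[1],round(r[2],1),atz("top",c,38))
    for c,s,r in b: print("scene",k,c,s,atz("scene",c,28))
    for c,s,r in a:
        for c2,s2,r2 in b:
            p,e=tri(c,c2)
            if e<8 and 0<p[2]<70: print(k,c,c2,p,e)
R0=R.from_quat(bot.get_obs()['eef_rot']).as_matrix(); print(R0)
rel([589,248,350],0.17)
E
```

```text
top large [380.9 193. ] 88 (6.0, 12.0) 90.0 [ 677.8 -136.    38. ]
top large [403.3 197.2] 92 (13.0, 7.0) 0.0 [ 666.2 -199.    38. ]
top large [358.2 200.2] 96 (7.0, 12.0) 90.0 [656.6 -71.7  38. ]
top large [425.9 201.4] 98 (7.0, 12.0) 90.0 [ 654.6 -262.7   38. ]
top large [244.3 223.6] 50 (5.0, 10.0) 90.0 [587.6 250.5  38. ]
top large [208.6 274.6] 44 (4.6081767082214355, 9.45888900756836) 76.0 [442.4 347.8  38. ]
scene large [261.7  69.8] 130 [-1036.6  -161.     28. ]
scene large [368.   68.5] 114 [-1036.1   434.     28. ]
scene large [291.1 218. ] 56 [296.5 -46.1  28. ]
scene large [227.3 220. ] 60 [ 295.1 -257.5   28. ]
scene large [248.5 222. ] 60 [ 309.7 -187.2   28. ]
scene large [269.7 224.6] 72 [ 327.2 -117.6   28. ]
scene large [290.6 225.4] 79 [335.7 -49.   28. ]
scene large [226.5 225. ] 18 [ 321.4 -258.3   28. ]
scene large [247.5 227. ] 18 [ 335.7 -189.5   28. ]
scene large [269.5 230. ] 18 [ 355.1 -118.1   28. ]
scene large [418.5 242.3] 68 [443.4 351.6  28. ]
scene large [398.1 276.5] 83 [588.9 254.5  28. ]
large [244.3 223.6] [398.1 276.5] [588.9 253.4  28. ] 2.19989
[... 971 characters left out ...]
.9 152.9  38. ]
scene small [389.4 238.3] 23 [418.8 263.2  28. ]
scene small [356.9 240.3] 23 [422.3 157.8  28. ]
scene small [123.7 270.5] 16 [ 515.3 -540.4   28. ]
scene small [365.8 271.8] 28 [563.9 163.4  28. ]
scene small [ 67. 276.] 13 [ 528.1 -695.4   28. ]
scene small [586.  354.3] 18 [884.5 665.1  28. ]
small [277. 229.] [365.8 271.8] [573.2 159.2  37.3] 3.673809598315608
small [240.8 278.7] [389.4 238.3] [432.  257.7  39.5] 2.681939077817148
small [277.7 278.3] [356.9 240.3] [434.  154.1  38.3] 2.4584381134363906
[[-0.   0.9  0.4]
 [ 0.   0.4 -0.9]
 [-1.  -0.  -0. ]]
tcp [ 278.5 -559.5  245.3] jawyaw -1.109 shift [-0.1  0.6 -0.6] turn -1.279 j6 1.47 w 85.3 F [ 0.8 -0.9  0.4] t 1.25
```

```bash
python3 - <<'E'
from h import *
np.set_printoptions(precision=4,suppress=True)
rel([588.5,251,350],0.172)
for uv in [(344.4,217),(425,218),(342,263.6),(423,268)]: print(atz("top",uv,140))
E
```

```text
tcp [ 278.5 -559.5  245.3] jawyaw -1.109 shift [-0.1047  0.6387 -0.5875] turn -1.281 j6 1.47 w 85.3 F [ 0.8 -0.9  0.4] t 1.25
[595.0112 -28.8629 140.    ]
[ 593.9411 -237.2038  140.    ]
[474.0268 -23.3038 140.    ]
[ 464.7345 -230.9053  140.    ]
```

```bash
python3 -m creep '[[[-0.105,0.1,-0.1,-0.2,0],[-0.105,0.639,-0.588,-1.281,0],[-0.105,0.639,-0.588,-1.281,0],[-0.105,0.639,-0.588,-1.281,0],[-0.105,0.639,-0.588,-1.281,0],[-0.105,0.639,-0.588,-1.281,0],[-0.105,0.639,-0.588,-1.281,0],[-0.105,0.639,-0.588,-1.281,0],[-0.105,0.639,-0.588,-1.281,0],[-0.105,0.639,-0.588,-1.281,0],[-0.105,0.639,-0.588,-1.281,0],[-0.105,0.639,-0.588,-1.281,0],[-0.105,0.639,-0.588,-1.281,0],[-0.105,0.639,-0.588,-1.281,0],[-0.105,0.639,-0.588,-1.281,0],[-0.105,0.639,-0.588,-1.281,0],[-0.105,0.639,-0.588,-1.281,0],[-0.105,0.639,-0.588,-1.281,0],[-0.105,0.639,-0.588,-1.281,0],[-0.105,0.639,-0.588,-1.281,0]]]'; python3 - <<'E'
from h import *
np.set_printoptions(precision=4,suppress=True)
rel([588.5,251,80],0.172)
save("scene","sc2",(300,130,500,280),4)
E
```

```text
clock: 3.25
eef_pos: [588.4, 252.0, 349.9]
eef_rot: [-0.061, 0.705, 0.061, 0.704]
contact_force: [0.1, 0.2, 0.4]
width: 42.9
tcp [588.4 252.  349.9] jawyaw 0.173 shift [ 0.2699 -0.0009  0.0002] turn 0.001 j6 1.7 w 42.9 F [0.1 0.2 0.4] t 3.25
```

View pics/sc2.png

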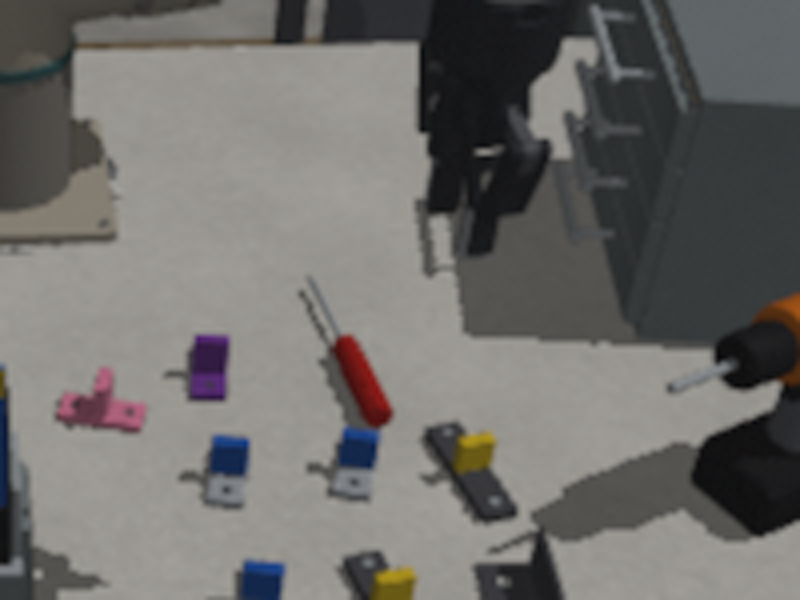

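```bash
python3 -m creep '[[[0.05,-0.001,0,0,0],[0.1,-0.001,0,0,0],[0.15,-0.001,0,0,0],[0.2,-0.001,0,0,0],[0.25,-0.001,0,0,0],[0.28,-0.001,0,0,0],[0.28,-0.001,0,0,0],[0.28,-0.001,0,0,0]]]'; python3 - <<'E'
from h import *
np.set_printoptions(precision=4,suppress=True)
rel([588.5,251,29],0.172)
save("scene","sc3",(340,210,460,310),6)
E
```

```text
clock: 4.1
eef_pos: [588.6, 249.4, 70.9]
eef_rot: [-0.06, 0.705, 0.06, 0.704]
contact_force: [0.5, -0.1, 0.5]
width: 42.8
tcp [588.6 249.4  70.9] jawyaw 0.17 shift [0.0419 0.0016 0.0002] turn -0.002 j6 1.7 w 42.8 F [ 0.5 -0.1  0.5] t 4.1
```

View pics/sc3.png

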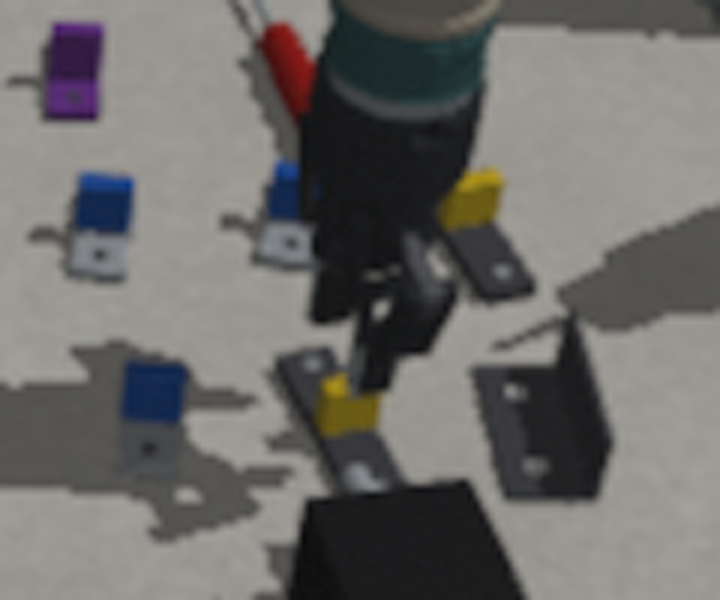

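```bash
python3 - <<'E'
from h import *
np.set_printoptions(precision=1,suppress=True)
for dx in(-21,0,21): print(dx,(proj("scene",[588.5+dx,249.4+dx*.17,57])-[340,210])*6)
for z in(41,11): print(z,(proj("scene",[588.5,251,z])-[340,210])*6)
save("top","tp3",(190,190,310,290),6)
E
```

```text
-21 [329.6 326.2]
0 [346.  356.4]
21 [362.9 387.3]
41 [344.9 379.9]
11 [336.7 423.3]
```

View pics/tp3.png

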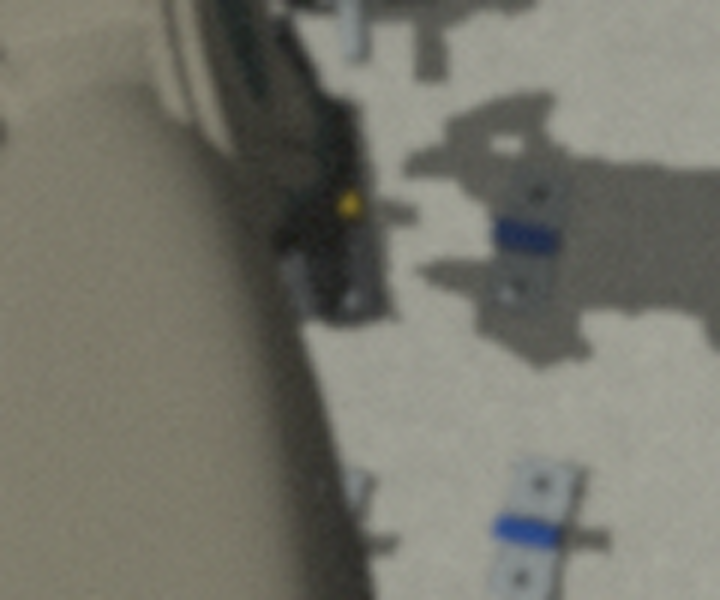

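```bash
python3 -m creep '[[[0.02,0.002,0,0,0],[0.042,0.002,0,0,0],[0.042,0.002,0,0,0],[0.042,0.002,0,0,0.5],[0.042,0.002,0,0,1],[0.042,0.002,0,0,1],[0.042,0.002,0,0,1],[0.042,0.002,0,0,1],[0.042,0.002,0,0,1],[0.042,0.002,0,0,1]]]'; python3 - <<'E'
from h import *
np.set_printoptions(precision=4,suppress=True)
rel([588.5,251,29],0.172)
save("scene","sc4",(340,210,460,310),6)
E
```

```text
clock: 5.2
eef_pos: [590.3, 253.2, 30.9]
eef_rot: [-0.06, 0.703, 0.061, 0.706]
contact_force: [-0.5, 0.2, 6.5]
width: 11.2
tcp [590.3 253.2  30.9] jawyaw 0.172 shift [ 0.0019 -0.0018 -0.0021] turn 0.0 j6 1.7 w 11.2 F [-0.5  0.2  6.5] t 5.2
```

View pics/sc4.png

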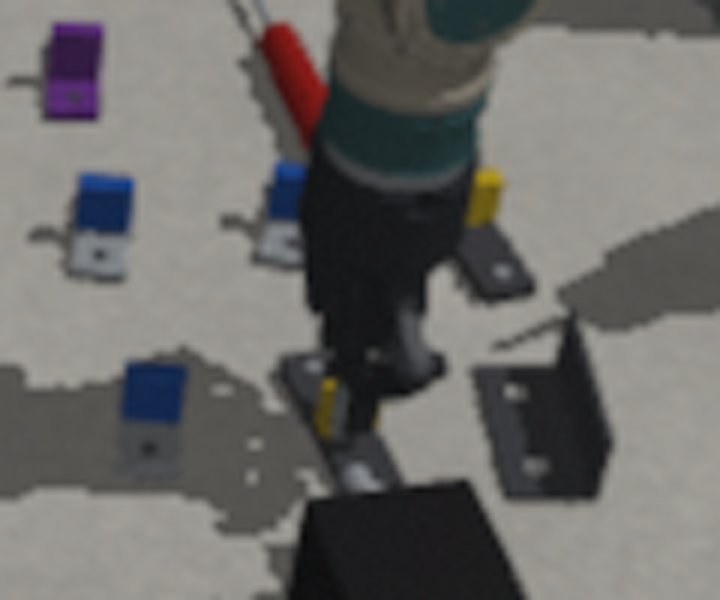

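```bash
python3 -m creep '[[[-0.01,0,0,0,1],[-0.05,0,0,0,1],[-0.1,0,0,0,1],[-0.15,0,0,0,1],[-0.2,0,0,0,1],[-0.25,0,0,0,1],[-0.3,0,0,0,1],[-0.32,0,0,0,1],[-0.32,0,0,0,1],[-0.32,0,0,0,1]]]'; python3 - <<'E'
from h import *
np.set_printoptions(precision=4,suppress=True)
rel([588.5,251,29],0.172)
save("scene","sc5",(300,130,500,280),4)
def draw(n,c,yaw,fn,box,k):
    im=bot.grab_frame(n)[:,:,::-1]; x0,y0,x1,y1=box
    j=cv2.resize(np.ascontiguousarray(im[y0:y1,x0:x1]),None,fx=k,fy=k,interpolation=cv2.INTER_CUBIC)
    Rz=R.from_euler('z',yaw).as_matrix()
    P=lambda p:((proj(n,Rz@np.array(p)+c)-[x0,y0]+.5)*k)
    def poly(pts,col): cv2.polylines(j,[np.round([P(p) for p in pts]).astype(int)],True,col,1)
    for by in(78,26,-26,-78):
        poly([(-62,by-24,46),(62,by-24,46),(62,by+24,46),(-62,by+24,46)],(0,255,0))
        poly([(-62,by-24,0),(62,by-24,0),(62,by+24,0),(-62,by+24,0)],(0,0,255))
    poly([(-66,-106,46),(66,-106,46),(66,106,46),(-66,106,46)],(255,255,0))
    cv2.imwrite(f"pics/{fn}.png",j)
c=np.array([538,-127,91.])
draw("top",c,-0.028,"ov_t1",(330,180,480,290),5)
draw("scene",c,-0.028,"ov_s1",(170,200,320,300),5)
E
```

```text
clock: 6.25
eef_pos: [587.8, 252.4, 347.4]
eef_rot: [-0.061, 0.705, 0.061, 0.704]
contact_force: [-0.7, -0.5, -3.6]
width: 10.9
tcp [587.8 252.4 347.4] jawyaw 0.172 shift [ 0.3184 -0.0015  0.0009] turn 0.0 j6 1.7 w 10.9 F [-0.7 -0.5 -3.6] t 6.25
```

View pics/sc5.png

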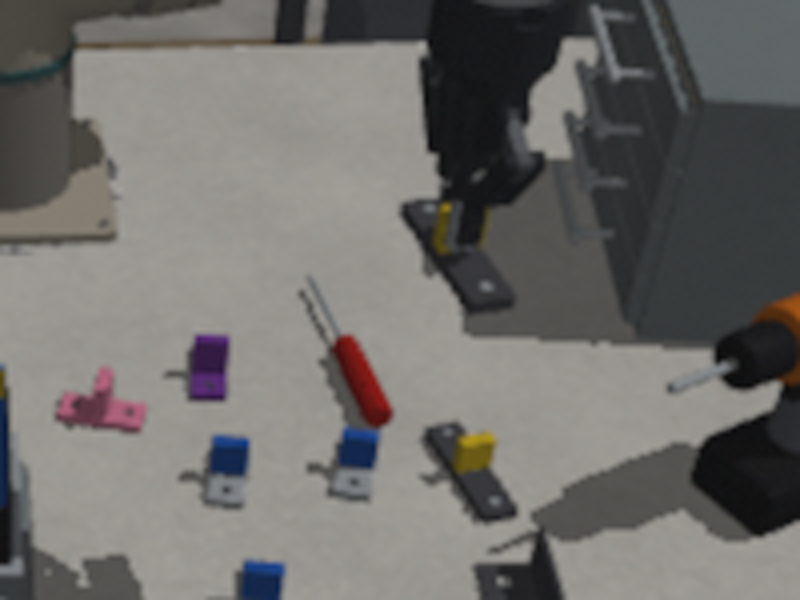

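View pics/ov_t1.png

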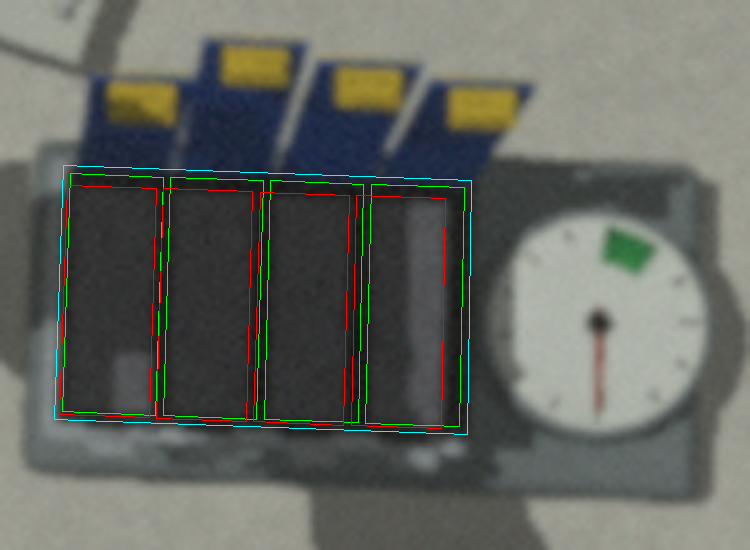

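View pics/ov_s1.png

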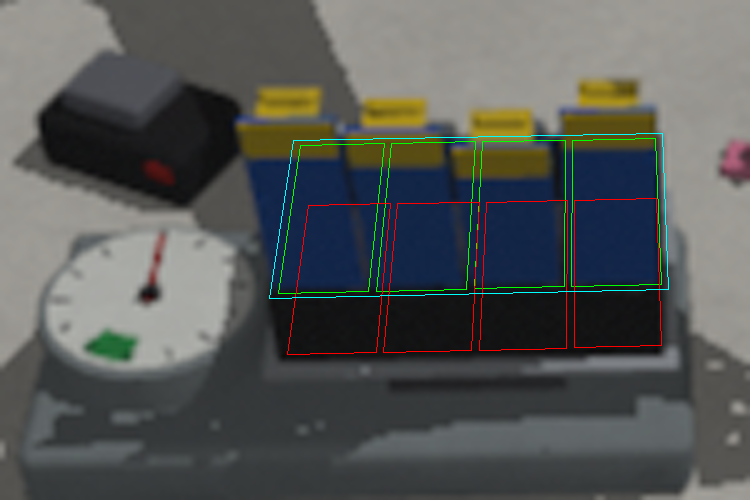

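Bar A is held, with a width of 11 mm and about 3 N of extra weight. The cassette overlay fits to within roughly 1 px, so I'll go over bay 1.

```bash
python3 - <<'E'
from h import *
np.set_printoptions(precision=4,suppress=True)
rel([539.5,-50.5,350],-0.026)
E
```

```text
tcp [586.9 252.1 344.9] jawyaw 0.172 shift [-0.0043 -0.29   -0.0986] turn 0.198 j6 1.7 w 10.5 F [ 0.1 -0.7 -3.4] t 6.4
```

```bash
python3 -m creep '[[[-0.004,-0.05,-0.017,0.05,1],[-0.004,-0.1,-0.034,0.1,1],[-0.004,-0.14,-0.048,0.15,1],[-0.004,-0.18,-0.061,0.198,1],[-0.004,-0.22,-0.075,0.198,1],[-0.004,-0.26,-0.088,0.198,1],[-0.004,-0.29,-0.0986,0.198,1],[-0.004,-0.29,-0.0986,0.198,1],[-0.004,-0.29,-0.0986,0.198,1],[-0.004,-0.29,-0.0986,0.198,1]]]'; python3 - <<'E'
from h import *
np.set_printoptions(precision=4,suppress=True)
rel([539.5,-50.5,180],-0.026)
save("scene","sc6",(200,60,350,260),3)
save("top","tp6",(330,180,480,290),5)
E
```

```text
clock: 7.4
eef_pos: [540.5, -49.3, 351.1]
eef_rot: [0.009, 0.708, -0.009, 0.706]
contact_force: [0.0, 0.4, -2.1]
width: 10.5
tcp [540.5 -49.3 351.1] jawyaw -0.025 shift [ 0.1711 -0.0014 -0.0006] turn 0.001 j6 1.39 w 10.5 F [ 0.   0.4 -2.1] t 7.4
```

View pics/sc6.png

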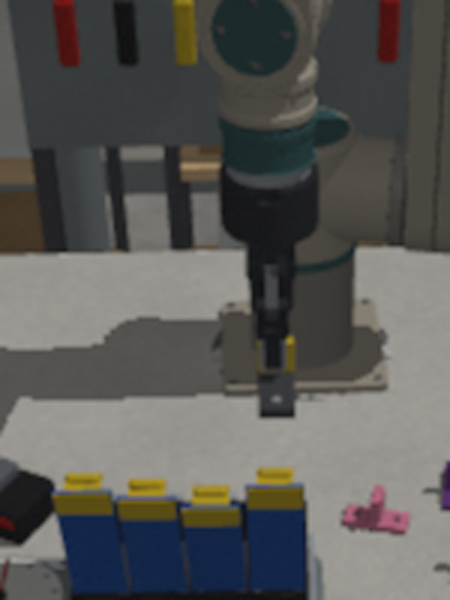

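View pics/tp6.png

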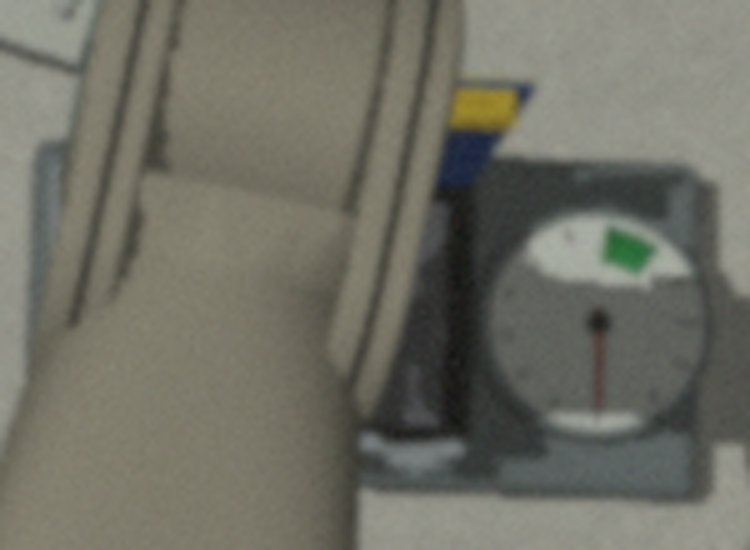

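```bash
python3 -m creep '[[[0.05,-0.003,0,0,1],[0.1,-0.003,0,0,1],[0.14,-0.003,0,0,1],[0.165,-0.003,0,0,1],[0.165,-0.003,0,0,1],[0.165,-0.003,0,0,1]]]'; python3 - <<'E'
from h import *
np.set_printoptions(precision=4,suppress=True)
rel([539.5,-52.5,122],-0.026)
save("scene","sc7",(210,160,330,290),5)
save("top","tp7",(330,180,480,290),5)
E
```

```text
clock: 8.1
eef_pos: [541.0, -52.3, 187.6]
eef_rot: [0.009, 0.707, -0.009, 0.707]
contact_force: [0.2, -0.1, -2.7]
width: 10.8
tcp [541.  -52.3 187.6] jawyaw -0.025 shift [ 0.0656 -0.0003 -0.0015] turn 0.001 j6 1.38 w 10.8 F [ 0.2 -0.1 -2.7] t 8.1
```

View pics/sc7.png

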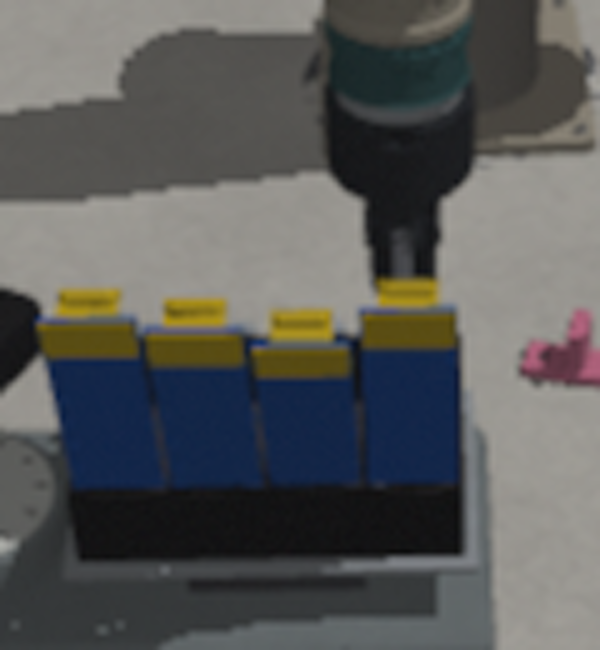

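View pics/tp7.png

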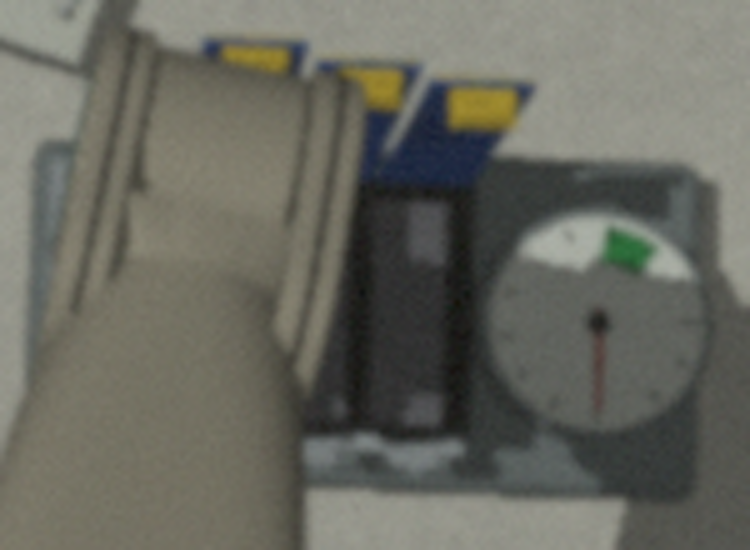

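```bash
python3 - <<'E'
from h import *
np.set_printoptions(precision=1,suppress=True)
c=np.array([537.5,-128.5,90]);Rz=R.from_euler('z',-0.026).as_matrix()
for y in(102,54,50,2,-2,-50,-54,-102): print(y,(proj("scene",Rz@[66,y,50]+c)-[210,160]+.5)*5)
for y in(106,-106): print(y,(proj("scene",Rz@[66,y,0]+c)-[210,160]+.5)*5)
print((proj("scene",[541,-52.3,200])-[210,160]+.5)*5)
E
```

```text
102 [458.1 484.5]
54 [368.2 486.6]
50 [360.7 486.8]
2 [270.4 488.9]
-2 [262.9 489. ]
-50 [172.3 491.1]
-54 [164.7 491.3]
-102 [ 73.6 493.4]
106 [465.8 550.8]
-106 [ 76.8 560.5]
[406.5 322.5]
```

```bash
python3 -m creep '[[[0.03,0,-0.001,0,1],[0.05,0,-0.001,0,1],[0.062,0,-0.001,0,1],[0.066,0,-0.001,0,1],[0.068,0,-0.001,0,1],[0.068,0,-0.001,0,1]]]'; python3 - <<'E'
from h import *
np.set_printoptions(precision=4,suppress=True)
rel([539.5,-52.5,122],-0.026)
save("top","tp8",(330,180,480,290),5)
E
```

```text
clock: 8.8
eef_pos: [540.8, -53.2, 120.4]
eef_rot: [0.009, 0.706, -0.009, 0.708]
contact_force: [0.1, 0.3, -3.2]
width: 10.8
tcp [540.8 -53.2 120.4] jawyaw -0.026 shift [-0.0016  0.0007 -0.0013] turn -0.0 j6 1.38 w 10.8 F [ 0.1  0.3 -3.2] t 8.8
```

View pics/tp8.png

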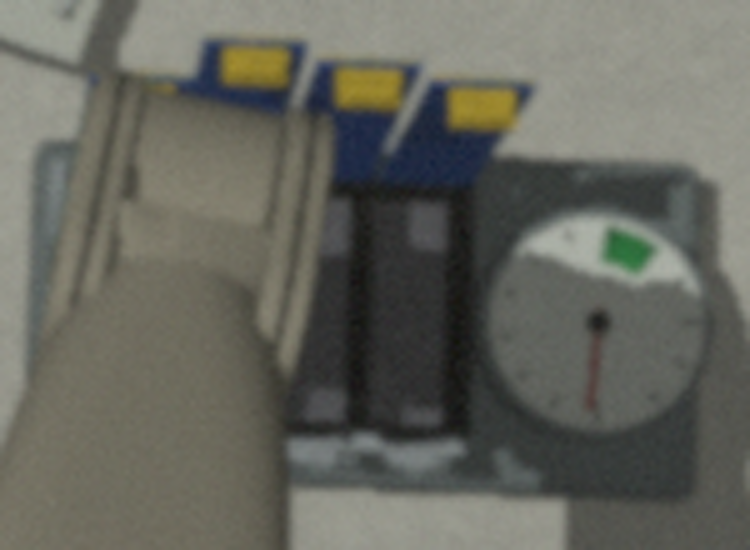

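```bash
python3 -m creep '[[[0.004,0,0,0,1],[0.008,0,0,0,1],[0.008,0,0,0,1],[0.008,0,0,0,0.3],[0.008,0,0,0,0.2],[0.008,0,0,0,0.2],[0,0,0,0,0.2],[-0.05,0,0,0,0.2],[-0.1,0,0,0,0.2],[-0.15,0,0,0,0.2],[-0.2,0,0,0,0.2],[-0.23,0,0,0,0.2],[-0.23,0,0,0,0.2]]]'; python3 - <<'E'
from h import *
np.set_printoptions(precision=4,suppress=True)
T=bot.grab_frame("top");S=bot.grab_frame("scene")
for c,s,r in lugs(T,"top","large"): print("top",c,s,atz("top",c,38))
for c,s,r in lugs(S,"scene","large"): print("sc",c,s,atz("scene",c,28))
save("top","tp9"); save("scene","sc9")
E
```

```text
clock: 10.15
eef_pos: [542.5, -53.6, 356.4]
eef_rot: [0.008, 0.703, -0.01, 0.711]
contact_force: [-0.2, -0.5, 0.3]
width: 34.1
top [427.7692 202.1154] 52 [ 652.4834 -267.8011   38.    ]
top [208.6809 274.5319] 47 [442.5203 347.7229  38.    ]
sc [368.0259  68.3966] 116 [-1038.3071   434.3844    28.    ]
sc [261.1748  70.7573] 103 [-1022.1859  -163.5223    28.    ]
sc [291.1071 220.9643] 56 [312.2604 -46.675   28.    ]
sc [227.3276 222.931 ] 58 [ 310.6957 -256.3169   28.    ]
sc [248.6571 224.5   ] 70 [ 322.9226 -186.2331   28.    ]
sc [270.     227.0702] 57 [ 340.2559 -116.506    28.    ]
sc [291.618  227.7528] 89 [347.8165 -46.2864  28.    ]
sc [272. 232.] 13 [ 365.7097 -110.1138   28.    ]
sc [418.4783 242.3768] 69 [443.7173 351.4479  28.    ]
```

View pics/tp9.png

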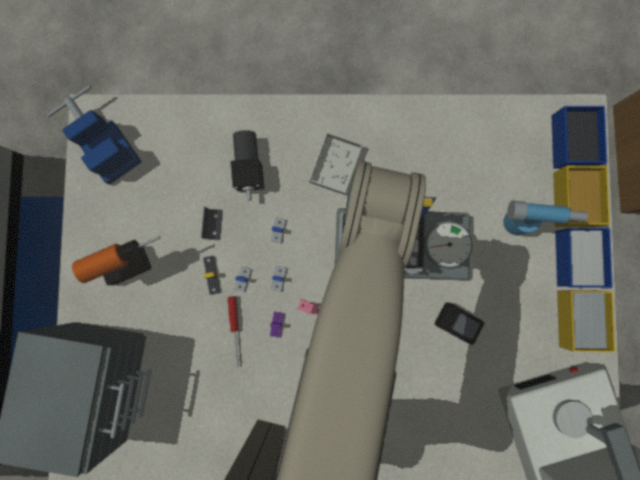

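View pics/sc9.png

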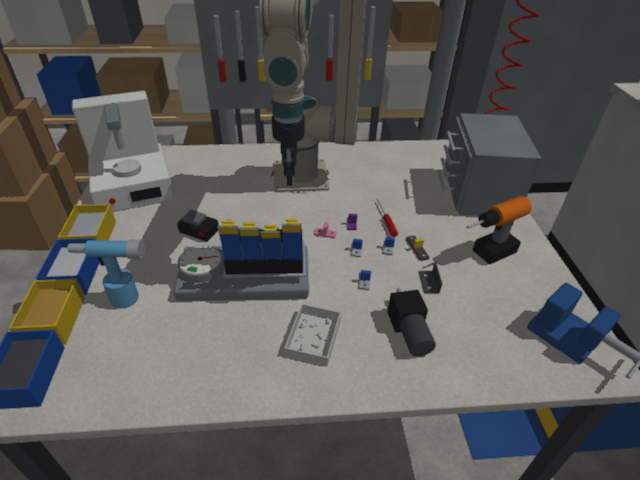

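The needle turned clockwise by about 1.4 rad, as one large bar should give. The second large bar lies at top (208.7,274.5) / scene (418.5,242.4), which triangulates to (442.5,351.3), unmoved.

```bash
python3 - <<'E'
from h import *
np.set_printoptions(precision=4,suppress=True)
rel([443.5,352,350],0.18)
E
```

```text
tcp [538.9 -52.8 347.9] jawyaw -0.026 shift [-0.0016  0.4022 -0.1059] turn -0.206 j6 1.38 w 34.0 F [-0.8  0.6 -0.3] t 10.35
```

```bash
python3 -m creep '[[[-0.002,0.05,-0.013,-0.1,0.1],[-0.002,0.402,-0.106,-0.206,0.1],[-0.002,0.402,-0.106,-0.206,0.1],[-0.002,0.402,-0.106,-0.206,0.1],[-0.002,0.402,-0.106,-0.206,0.1],[-0.002,0.402,-0.106,-0.206,0.1],[-0.002,0.402,-0.106,-0.206,0.1],[-0.002,0.402,-0.106,-0.206,0.1],[-0.002,0.402,-0.106,-0.206,0.1],[-0.002,0.402,-0.106,-0.206,0.1],[0.05,0.402,-0.106,-0.206,0],[0.1,0.402,-0.106,-0.206,0],[0.15,0.402,-0.106,-0.206,0],[0.2,0.402,-0.106,-0.206,0],[0.25,0.402,-0.106,-0.206,0],[0.275,0.402,-0.106,-0.206,0],[0.275,0.402,-0.106,-0.206,0],[0.275,0.402,-0.106,-0.206,0]]]'; python3 - <<'E'
from h import *
np.set_printoptions(precision=4,suppress=True)
rel([443.5,352,29],0.18)
S=save("scene","sc10",(360,180,480,280),6)
for c,s,r in lugs(S,"scene","large"): print("sc",c,s,atz("scene",c,28))
for dx in(-21,0,21): print(dx,(proj("scene",[443.5+dx,352+dx*.18,60])-[360,180]+.5)*6)
for z in(41,11): print(z,(proj("scene",[443.5,352,z])-[360,180]+.5)*6)
save("top","tp10",(170,220,290,320),6)
E
```

```text
clock: 12.15
eef_pos: [444.2, 350.2, 74.0]
eef_rot: [-0.063, 0.705, 0.063, 0.704]
contact_force: [0.6, -0.2, 1.0]
width: 42.9
tcp [444.2 350.2  74. ] jawyaw 0.178 shift [ 0.045   0.002  -0.0003] turn -0.002 j6 1.95 w 42.9 F [ 0.6 -0.2  1. ] t 12.15
sc [261.6692  69.7769] 130 [-1036.5749  -160.9955    28.    ]
sc [369.2857  75.5   ] 14 [-934.1726  424.1586   28.    ]
sc [291.3429 220.5   ] 70 [309.8329 -45.8048  28.    ]
sc [227.2632 222.8947] 57 [ 310.4923 -256.5406   28.    ]
sc [248.7465 224.4789] 71 [ 322.8289 -185.9453   28.    ]
sc [269.7534 226.5479] 73 [ 337.515  -117.3057   28.    ]
sc [292.6923 227.5385] 52 [346.9176 -42.7494  28.    ]
sc [272. 232.] 13 [ 365.7097 -110.1138   28.    ]
sc [418.129  242.7742] 62 [445.532  349.8661  28.    ]
-21 [347.8249 305.1632]
0 [364.8455 330.6892]
21 [382.2426 356.78  ]
41 [358.8424 358.3188]
11 [349.5727 400.9826]
```

View pics/sc10.png

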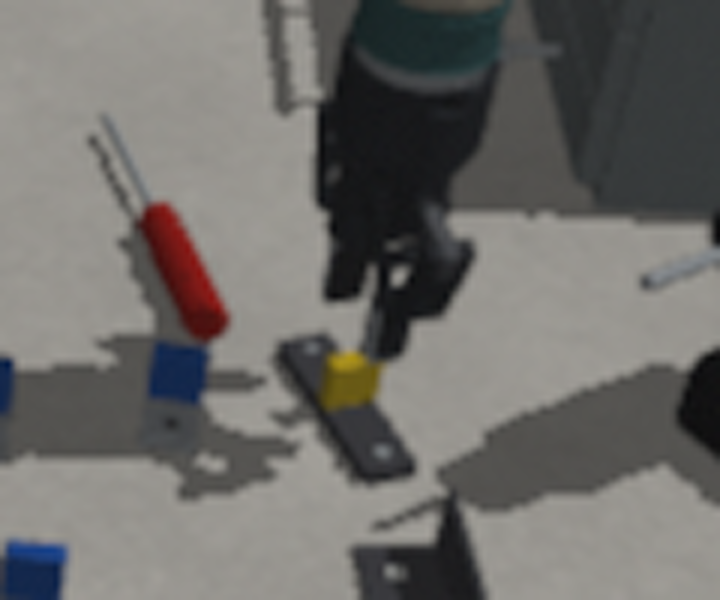

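View pics/tp10.png

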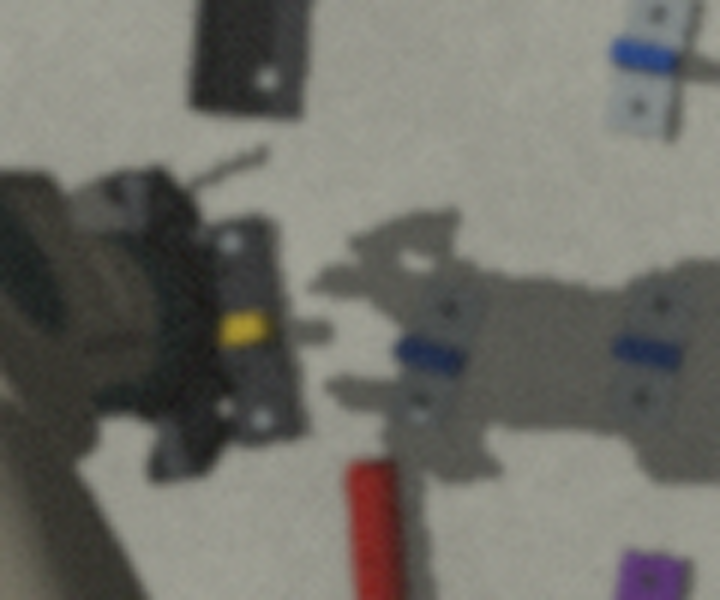

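```bash
python3 -m creep '[[[0.02,0,0,0,0],[0.044,0,0,0,0],[0.044,0,0,0,0],[0.044,0,0,0,0.5],[0.044,0,0,0,1],[0.044,0,0,0,1],[0.044,0,0,0,1],[0.044,0,0,0,1],[0.044,0,0,0,1]]]'; python3 - <<'E'
from h import *
np.set_printoptions(precision=4,suppress=True)
rel([443.5,352,29],0.18)
S=save("scene","sc11",(360,180,480,280),6)
E
```

```text
clock: 13.15
eef_pos: [445.6, 352.6, 32.6]
eef_rot: [-0.063, 0.703, 0.064, 0.705]
contact_force: [-0.7, -0.6, 6.9]
width: 10.7
tcp [445.6 352.6  32.6] jawyaw 0.18 shift [ 0.0036 -0.0002 -0.0022] turn 0.0 j6 1.95 w 10.7 F [-0.7 -0.6  6.9] t 13.15
```

View pics/sc11.png

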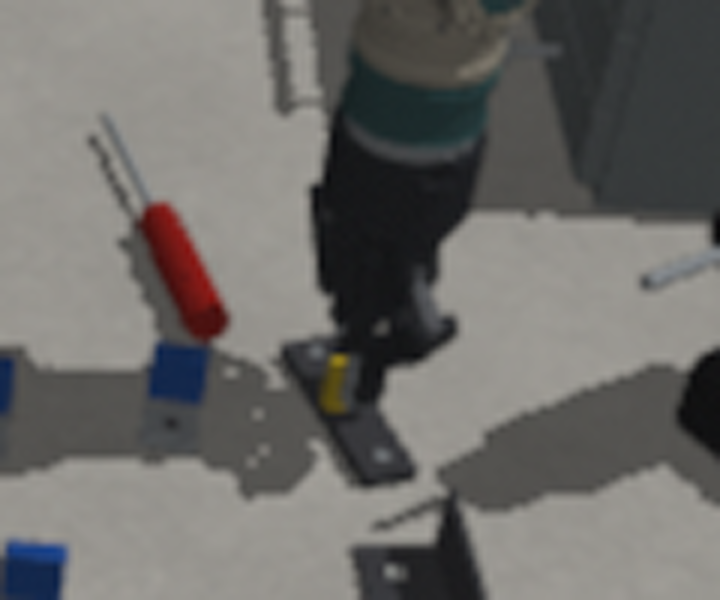

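```bash
python3 -m creep '[[[-0.01,0,0,0,1],[-0.05,0,0,0,1],[-0.1,0,0,0,1],[-0.15,0,0,0,1],[-0.2,0,0,0,1],[-0.25,0,0,0,1],[-0.3,0,0,0,1],[-0.318,0,0,0,1],[-0.318,0,0,0,1]]]'; python3 - <<'E'
from h import *
np.set_printoptions(precision=4,suppress=True)
rel([538.2,-102.5,350],-0.026)
S=save("scene","sc12",(300,100,480,280),4)
E
```

```text
clock: 14.1
eef_pos: [445.8, 352.5, 353.2]
eef_rot: [-0.062, 0.701, 0.065, 0.707]
contact_force: [0.5, -0.5, -2.2]
width: 10.7
tcp [445.8 352.5 353.2] jawyaw 0.18 shift [ 0.0019 -0.4642  0.0094] turn 0.206 j6 1.95 w 10.7 F [ 0.5 -0.5 -2.2] t 14.1
```

View pics/sc12.png

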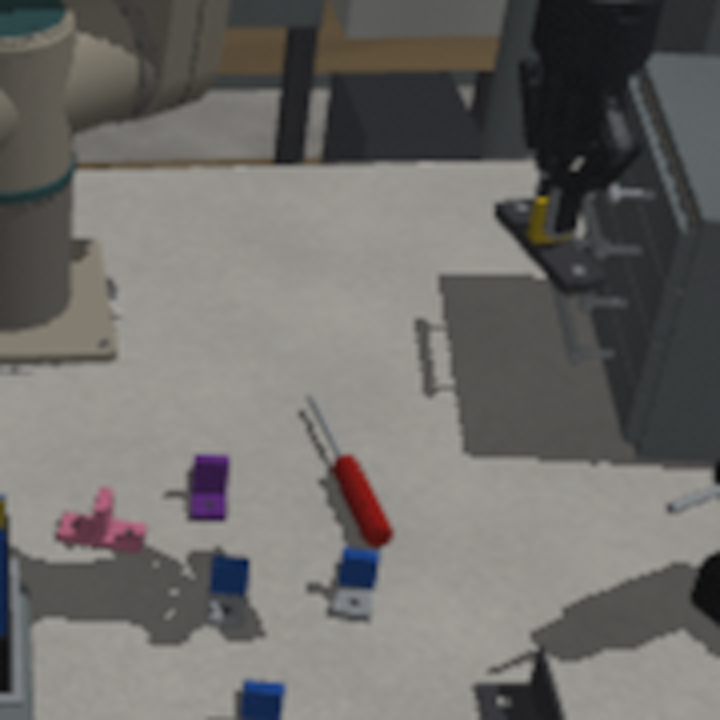

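```bash
python3 -m creep '[[[0,-0.05,0.001,0.1,1],[0,-0.464,0.009,0.206,1],[0,-0.464,0.009,0.206,1],[0,-0.464,0.009,0.206,1],[0,-0.464,0.009,0.206,1],[0,-0.464,0.009,0.206,1],[0,-0.464,0.009,0.206,1],[0,-0.464,0.009,0.206,1],[0,-0.464,0.009,0.206,1],[0,-0.464,0.009,0.206,1],[0,-0.464,0.009,0.206,1],[0,-0.464,0.009,0.206,1],[0,-0.464,0.009,0.206,1]]]'; python3 - <<'E'
from h import *
np.set_printoptions(precision=4,suppress=True)
rel([538.2,-102.5,180],-0.026)
save("scene","sc13",(200,60,350,260),4)
E
```

```text
clock: 15.45
eef_pos: [535.3, -101.7, 347.2]
eef_rot: [0.009, 0.708, -0.008, 0.706]
contact_force: [0.1, -0.0, -3.5]
width: 10.7
tcp [ 535.3 -101.7  347.2] jawyaw -0.024 shift [ 0.1672 -0.0009  0.0033] turn 0.002 j6 1.29 w 10.7 F [ 0.1 -0.  -3.5] t 15.45
```

View pics/sc13.png

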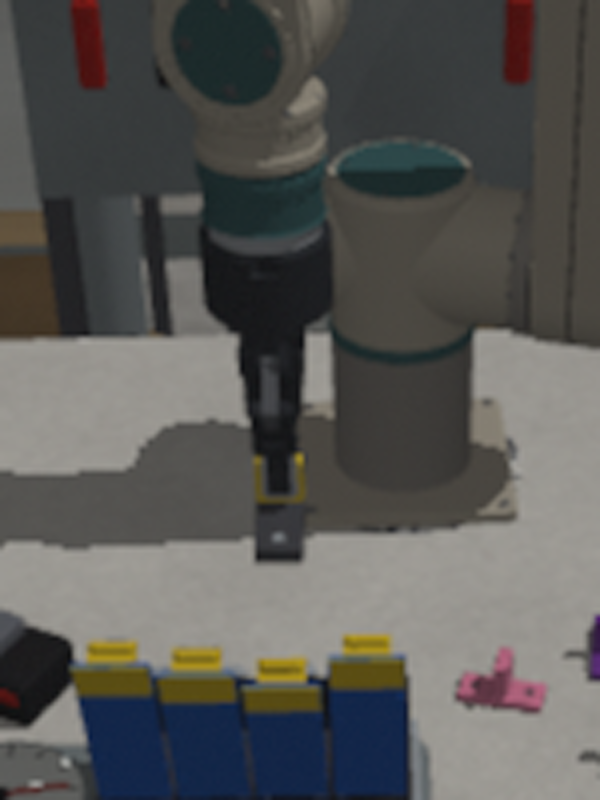

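```bash
python3 -m creep '[[[0.05,-0.001,0.002,0,1],[0.1,-0.001,0.002,0,1],[0.14,-0.001,0.002,0,1],[0.16,-0.001,0.002,0,1],[0.16,-0.001,0.002,0,1],[0.16,-0.001,0.002,0,1]]]'; python3 - <<'E'
from h import *
np.set_printoptions(precision=4,suppress=True)
for i in range(4):
    bot.grab_frame("top"); rel([538.2,-102.5,115],-0.026)
save("scene","sc14",(210,160,330,290),5)
print((proj("scene",[538.2,-102.5,200])-[210,160]+.5)*5)
E
```

```text
clock: 16.1
eef_pos: [538.4, -103.4, 188.9]
eef_rot: [0.009, 0.707, -0.009, 0.707]
contact_force: [-0.2, 0.2, -2.0]
width: 10.5
tcp [ 539.4 -103.9  190.1] jawyaw -0.025 shift [ 0.0751  0.0015 -0.0015] turn 0.001 j6 1.29 w 10.6 F [-0.5  0.4 -2.8] t 16.15
tcp [ 539.9 -104.3  190.7] jawyaw -0.025 shift [ 0.0757  0.0018 -0.002 ] turn 0.001 j6 1.29 w 10.6 F [-0.   0.5 -2.5] t 16.2
tcp [ 540.  -104.5  190.8] jawyaw -0.025 shift [ 0.0758  0.002  -0.0022] turn 0.001 j6 1.29 w 10.9 F [ 0.7 -0.3 -2.8] t 16.25
tcp [ 539.8 -104.6  190.7] jawyaw -0.026 shift [ 0.0757  0.0021 -0.002 ] turn 0.0 j6 1.29 w 10.5 F [ 1.  -0.2 -2.2] t 16.3
[313.0289 322.5885]
```

View pics/sc14.png

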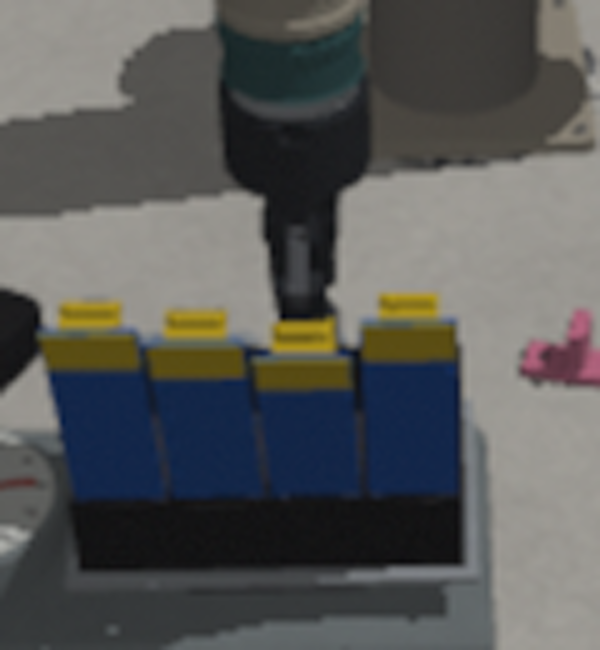

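```bash
python3 -m creep '[[[0.03,0.001,-0.002,0,1],[0.055,0.001,-0.002,0,1],[0.07,0.001,-0.002,0,1],[0.075,0.001,-0.002,0,1],[0.078,0.001,-0.002,0,1],[0.081,0.001,-0.002,0,1],[0.084,0.001,-0.002,0,1],[0.084,0.001,-0.002,0,1]]]'; python3 - <<'E'
from h import *
np.set_printoptions(precision=4,suppress=True)
rel([538.2,-102.5,115],-0.026)
save("top","tp15",(330,180,480,290),5)
E
```

```text
clock: 17.15
eef_pos: [537.0, -103.5, 105.1]
eef_rot: [0.009, 0.706, -0.009, 0.708]
contact_force: [-0.5, -0.5, 0.2]
width: 10.8
tcp [ 537.  -103.5  105.1] jawyaw -0.026 shift [-0.0099  0.0011  0.0012] turn -0.0 j6 1.29 w 10.8 F [-0.5 -0.5  0.2] t 17.15
```

View pics/tp15.png

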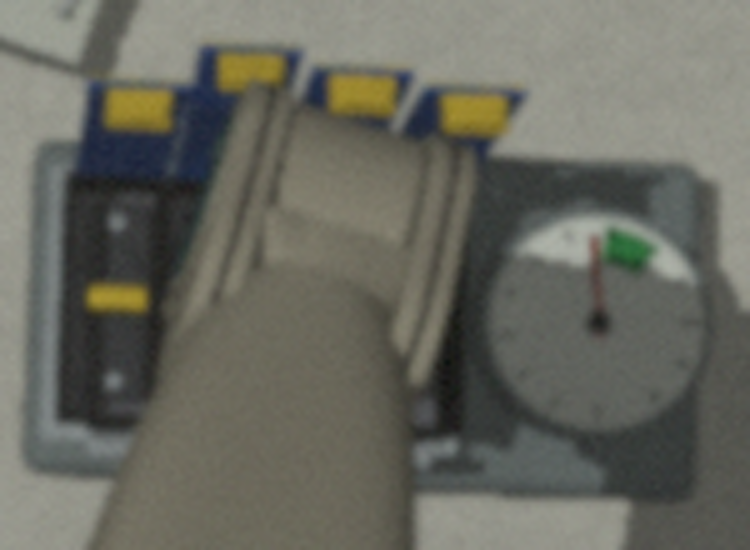

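```bash
python3 -m creep '[[[0.001,0,0,0,0.3],[0.001,0,0,0,0.2],[0.001,0,0,0,0.2],[-0.01,0,0,0,0.2],[-0.05,0,0,0,0.2],[-0.1,0,0,0,0.2],[-0.15,0,0,0,0.2],[-0.2,0,0,0,0.2],[-0.245,0,0,0,0.2],[-0.245,0,0,0,0.2]]]'; python3 - <<'E'
from h import *
np.set_printoptions(precision=4,suppress=True)
rel([574,160,350],-0.204)
T=save("top","tp16"); S=save("scene","sc16")
for k in("large","small"):
    a=lugs(T,"top",k);b=lugs(S,"scene",k)
    for c,s,r in a:
        for c2,s2,r2 in b:
            p,e=tri(c,c2)
            if e<8 and 0<p[2]<150 and p[1]>-250: print(k,c,c2,p,e)
E
```

```text
clock: 18.2
eef_pos: [539.7, -104.3, 358.7]
eef_rot: [0.008, 0.702, -0.011, 0.712]
contact_force: [0.1, -0.7, 0.0]
width: 34.1
tcp [ 539.7 -104.3  358.7] jawyaw -0.026 shift [0.008  0.2652 0.0273] turn 0.178 j6 1.29 w 34.1 F [ 0.1 -0.7  0. ] t 18.2
small [276.9688 228.9375] [365.75   271.8214] [573.311  159.2001  37.4897] 3.5615714095623456
small [240.7812 278.75  ] [389.4348 238.3043] [431.8177 257.8263  39.3588] 2.605229186583256
small [277.5517 278.2759] [356.913  240.3043] [434.129  154.3091  38.3822] 2.0261154748802945
```

View pics/tp16.png

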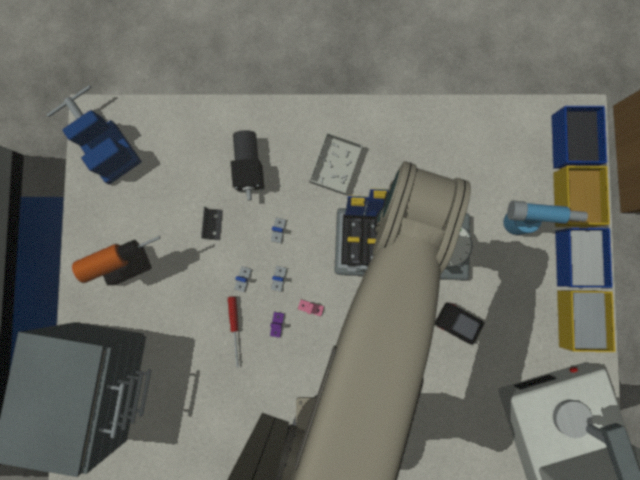

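View pics/sc16.png

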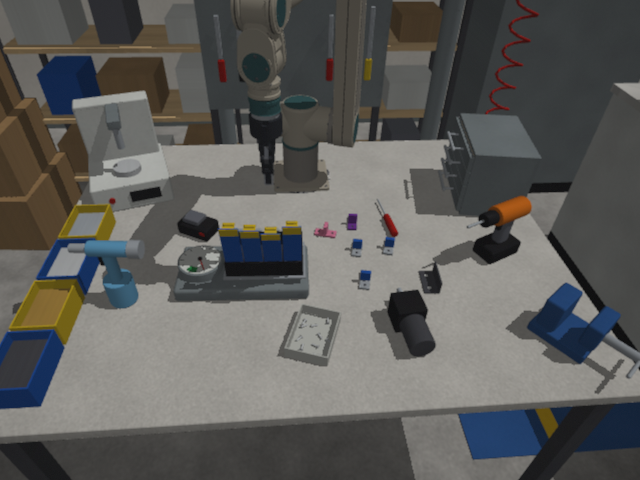

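Small candidates in the top view are blue lugs on bright steel at (277,229), (241,279) and (278,278), plus pink (311,307) and purple (278,324). The blue ones fit the description. I'll take the one at (277,229), which stands clear of the rest. The enlarged crop (tp1) already showed it as a bright plate with a blue lug.

```bash
python3 -m creep '[[[0,0.05,0.005,0.1,0.1],[0,0.265,0.027,0.178,0],[0,0.265,0.027,0.178,0],[0,0.265,0.027,0.178,0],[0,0.265,0.027,0.178,0],[0,0.265,0.027,0.178,0],[0,0.265,0.027,0.178,0],[0,0.265,0.027,0.178,0],[0.05,0.265,0.027,0.178,0],[0.1,0.265,0.027,0.178,0],[0.15,0.265,0.027,0.178,0],[0.2,0.265,0.027,0.178,0],[0.25,0.265,0.027,0.178,0],[0.275,0.265,0.027,0.178,0],[0.275,0.265,0.027,0.178,0],[0.275,0.265,0.027,0.178,0],[0.275,0.265,0.027,0.178,0]]]'; python3 - <<'E'
from h import *
np.set_printoptions(precision=4,suppress=True)
S=save("scene","sc17",(310,210,430,310),6)
save("top","tp17",(220,180,340,280),6)
rel([574,160,29],-0.204)
for dx in(-21,0,21): print(dx,(proj("scene",[574+dx,160-dx*.2,60])-[310,210]+.5)*6)
for z in(41,11): print(z,(proj("scene",[574,160,z])-[310,210]+.5)*6)
E
```

```text
clock: 20.0
eef_pos: [572.3, 160.4, 76.8]
eef_rot: [0.073, 0.702, -0.072, 0.705]
contact_force: [0.5, -0.0, 0.5]
width: 42.4
tcp [572.3 160.9  77. ] jawyaw -0.205 shift [ 0.048  -0.0006  0.0016] turn -0.001 j6 1.94 w 42.8 F [-0.5  0.1 -0.7] t 20.1
-21 [341.3947 311.0813]
0 [339.7546 341.6935]
21 [338.0736 373.0685]
41 [336.2986 369.8673]
11 [330.972  413.2898]
```

View pics/sc17.png

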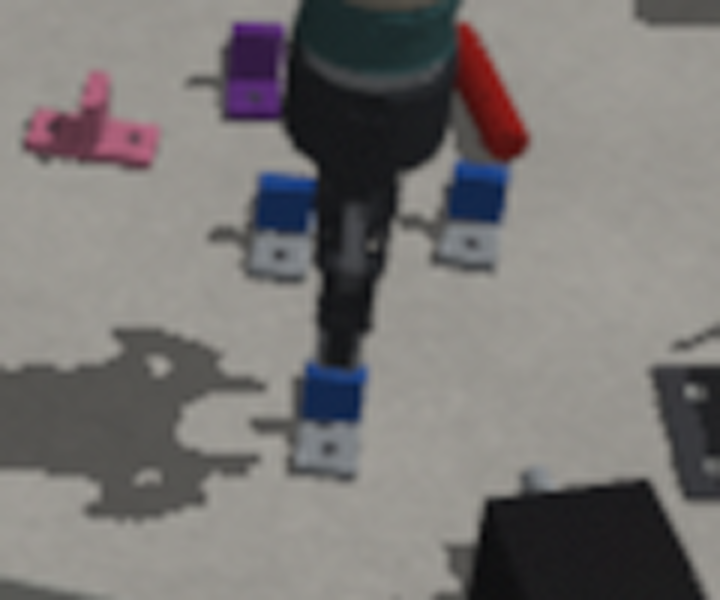

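View pics/tp17.png

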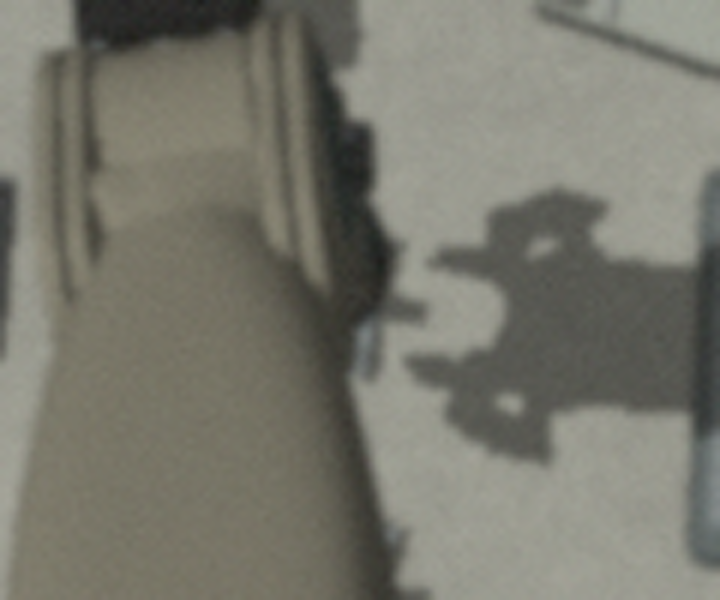

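```bash
python3 -m creep '[[[0.02,-0.001,0.001,0,0],[0.047,-0.001,0.001,0,0],[0.047,-0.001,0.001,0,0],[0.047,-0.001,0.001,0,0.5],[0.047,-0.001,0.001,0,1],[0.047,-0.001,0.001,0,1],[0.047,-0.001,0.001,0,1],[0.047,-0.001,0.001,0,1],[0.037,-0.001,0.001,0,1],[0,-0.001,0.001,0,1],[-0.05,-0.001,0.001,0,1],[-0.05,-0.001,0.001,0,1]]]'; python3 - <<'E'
from h import *
np.set_printoptions(precision=4,suppress=True)
S=save("scene","sc18",(310,190,430,290),6)
rel([574,160,29],-0.204)
E
```

```text
clock: 21.3
eef_pos: [576.2, 160.7, 132.1]
eef_rot: [0.073, 0.699, -0.071, 0.708]
contact_force: [1.9, 0.7, -1.7]
width: 11.1
tcp [574.3 160.4 129.1] jawyaw -0.204 shift [ 0.1001 -0.0008 -0.0011] turn 0.0 j6 1.94 w 11.2 F [-0.8 -1.1 -1.8] t 21.35
```

View pics/sc18.png

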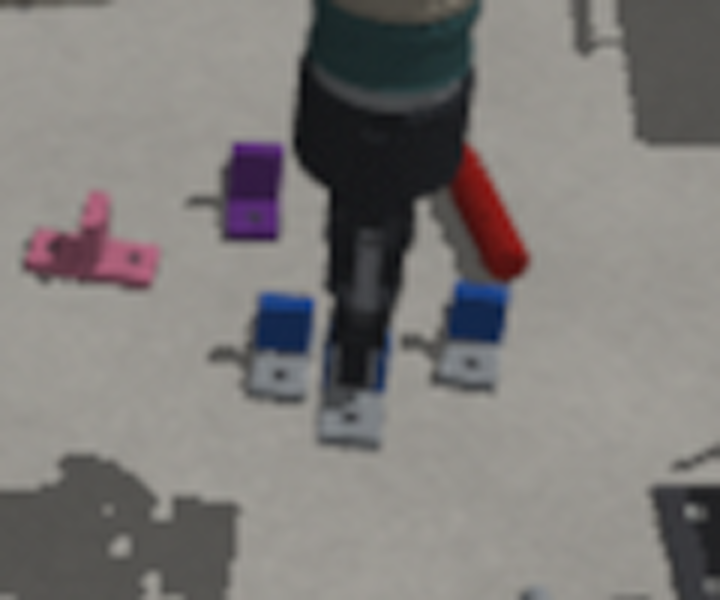

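```bash
python3 - <<'E'
from h import *
np.set_printoptions(precision=4,suppress=True)
rel([536.8,-154.5,350],-0.026)
E
```

```text
tcp [574.3 160.4 129.1] jawyaw -0.204 shift [-0.2217 -0.3152  0.0289] turn -0.178 j6 1.94 w 11.2 F [-0.8 -1.1 -1.8] t 21.35
```

```bash
python3 -m creep '[[[-0.05,0,0,0,1],[-0.1,0,0,0,1],[-0.15,0,0,0,1],[-0.2,0,0,0,1],[-0.222,-0.02,0.002,0,1],[-0.222,-0.315,0.028,-0.178,1],[-0.222,-0.315,0.028,-0.178,1],[-0.222,-0.315,0.028,-0.178,1],[-0.222,-0.315,0.028,-0.178,1],[-0.222,-0.315,0.028,-0.178,1],[-0.222,-0.315,0.028,-0.178,1],[-0.222,-0.315,0.028,-0.178,1],[-0.222,-0.315,0.028,-0.178,1],[-0.222,-0.315,0.028,-0.178,1],[-0.222,-0.315,0.028,-0.178,1]]]'; python3 - <<'E'
from h import *
np.set_printoptions(precision=4,suppress=True)
save("scene","sc19",(200,60,350,260),4)
rel([536.8,-154.5,170],-0.026)
E
```

```text
clock: 22.85
eef_pos: [534.4, -152.9, 345.8]
eef_rot: [0.009, 0.707, -0.008, 0.707]
contact_force: [0.7, -0.1, -1.5]
width: 11.1
tcp [ 534.5 -152.9  346. ] jawyaw -0.024 shift [ 0.176  -0.0016  0.0025] turn 0.002 j6 1.2 w 10.8 F [ 0.  -0.1 -1.4] t 22.9
```

View pics/sc19.png

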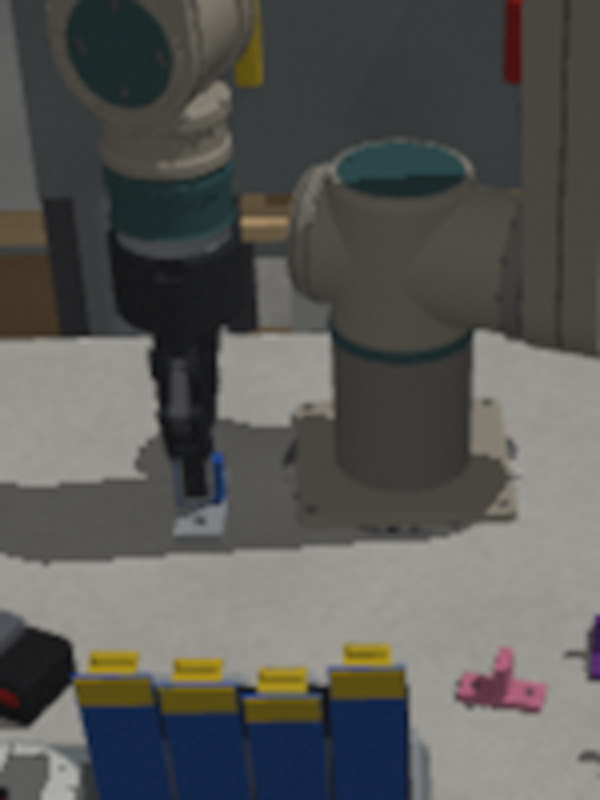

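```bash
python3 -m creep '[[[0.05,-0.002,0.001,0,1],[0.1,-0.002,0.001,0,1],[0.14,-0.002,0.001,0,1],[0.16,-0.002,0.001,0,1],[0.16,-0.002,0.001,0,1],[0.16,-0.002,0.001,0,1],[0.16,-0.002,0.001,0,1]]]'; python3 - <<'E'
from h import *
np.set_printoptions(precision=4,suppress=True)
save("scene","sc20",(210,160,330,290),5)
save("top","tp20",(330,180,480,290),5)
rel([536.8,-154.5,103],-0.026)
E
```

```text
clock: 23.6
eef_pos: [537.1, -156.6, 188.6]
eef_rot: [0.008, 0.706, -0.009, 0.708]
contact_force: [0.5, -0.8, -0.7]
width: 10.7
tcp [ 537.  -156.8  188.6] jawyaw -0.026 shift [ 0.0856  0.0025 -0.0006] turn 0.0 j6 1.2 w 11.2 F [-0.3 -0.5 -2. ] t 23.7
```

View pics/sc20.png

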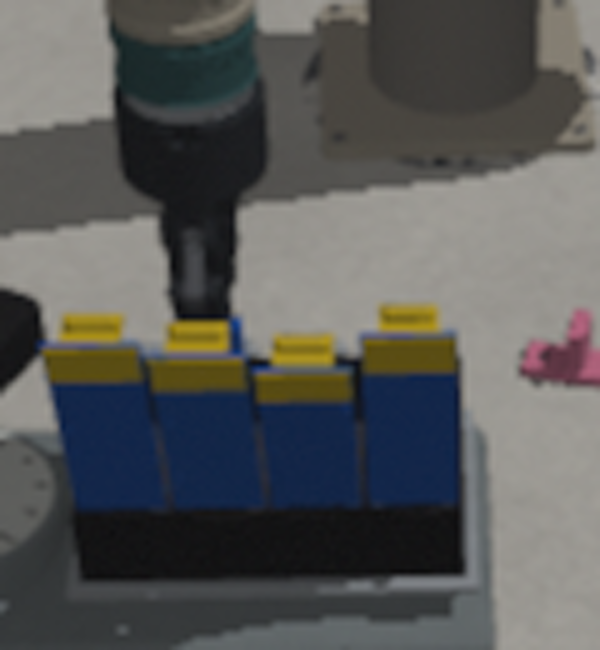

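View pics/tp20.png

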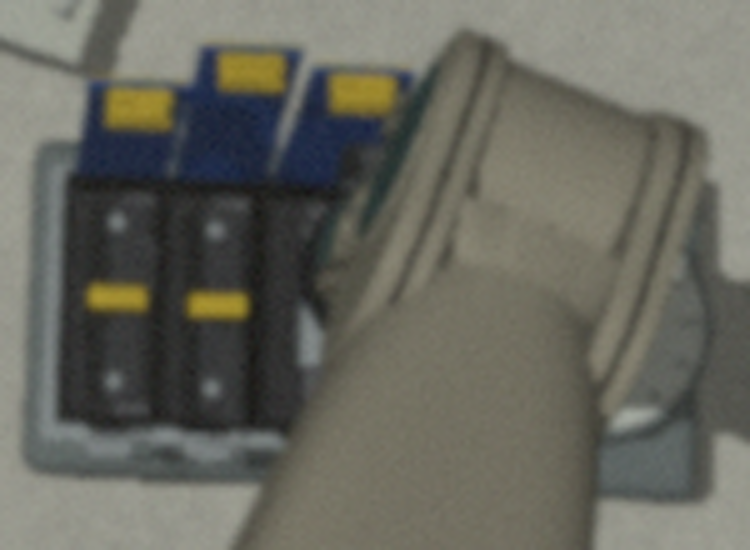

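```bash
python3 -m creep '[[[0.03,0.001,0,0,1],[0.055,0.001,0,0,1],[0.07,0.001,0,0,1],[0.078,0.001,0,0,1],[0.084,0.001,0,0,1],[0.087,0.001,0,0,1],[0.087,0.001,0,0,1],[0.087,0.001,0,0,0.3],[0.087,0.001,0,0,0.2],[0.087,0.001,0,0,0.2],[0.075,0.001,0,0,0.2],[0.03,0.001,0,0,0.2],[-0.02,0.001,0,0,0.2],[-0.07,0.001,0,0,0.2],[-0.12,0.001,0,0,0.2],[-0.16,0.001,0,0,0.2],[-0.16,0.001,0,0,0.2]]]'; python3 - <<'E'
from h import *
np.set_printoptions(precision=4,suppress=True)
rel([536.8,-154.5,103],-0.026)
save("scene","sc21",(170,180,330,290),5)
E
```

```text
clock: 25.4
eef_pos: [538.5, -156.7, 355.4]
eef_rot: [0.007, 0.702, -0.011, 0.712]
contact_force: [1.0, 0.7, -0.0]
width: 34.0
tcp [ 538.5 -156.7  355.4] jawyaw -0.026 shift [ 0.2523  0.0035 -0.0053] turn 0.0 j6 1.2 w 34.0 F [ 1.   0.7 -0. ] t 25.4
```

View pics/sc21.png

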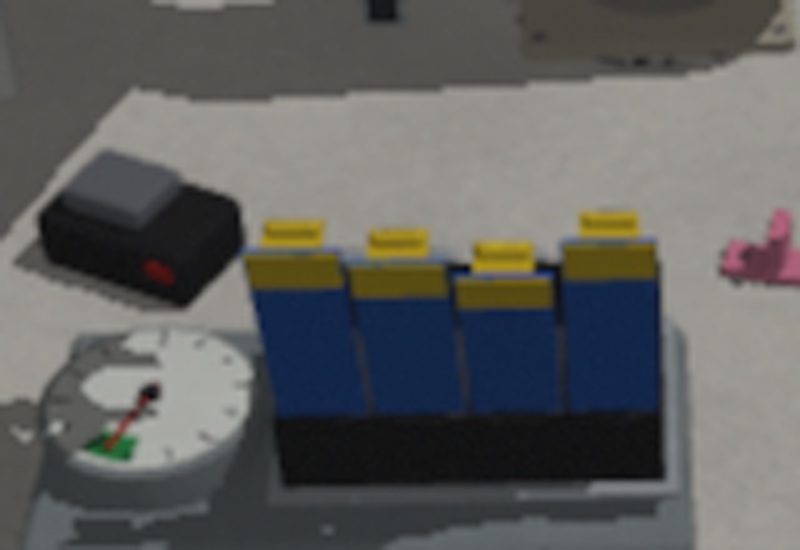

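The needle stands in the green sector with the hand off, so the covers come next. First I'll move behind cover 3 with the gripper shut.

```bash
cat >> h.py <<'E'
def loc(lx,ly,z): return [537.5+lx+0.026*ly,-128.5+ly-0.026*lx,z]
E
python3 - <<'E'
from h import *
np.set_printoptions(precision=4,suppress=True)
rel(loc(140,-26,350),-0.026)
save("top","tp22",(330,180,480,290),5)
for d in bot.spot_point("cover1_tab","scene"): print(round(d['score'],2),c2w("scene",d['centre']))
E
```

```text
tcp [ 537.3 -156.2  351.7] jawyaw -0.026 shift [0.0029 0.0017 0.1395] turn 0.0 j6 1.2 w 34.0 F [-0.2 -0.9 -0.7] t 25.45
0.56 [628.7239 -53.1045 246.8198]
```

View pics/tp22.png

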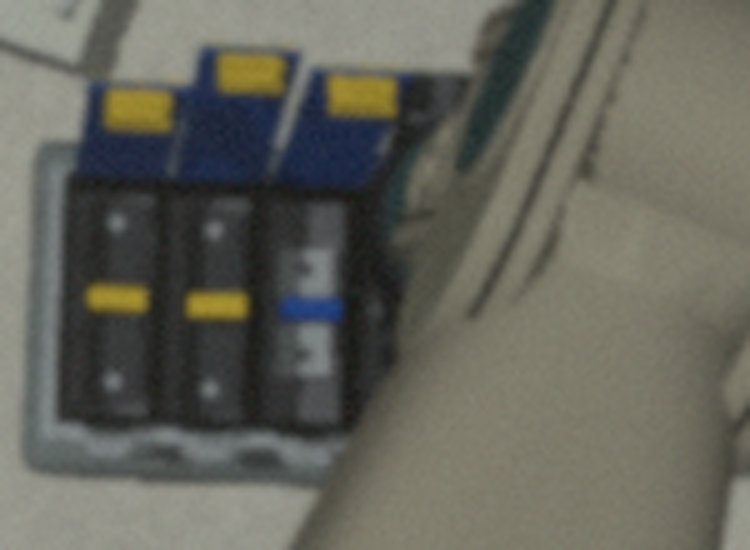

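```bash
python3 -m creep '[[[0,0.001,0.05,0,1],[0,0.001,0.1,0,1],[0,0.001,0.14,0,1],[0,0.001,0.14,0,1],[0.05,0.001,0.14,0,1],[0.1,0.001,0.14,0,1],[0.118,0.001,0.14,0,1],[0.118,0.001,0.14,0,1],[0.118,0.001,0.14,0,1],[0.118,0.001,0.14,0,1]]]'; python3 - <<'E'
from h import *
np.set_printoptions(precision=4,suppress=True)
rel(loc(59+15,-26,234),-0.026)
save("scene","sc23",(170,140,330,290),5)
E
```

```text
clock: 26.55
eef_pos: [676.2, -158.4, 230.5]
eef_rot: [0.009, 0.706, -0.01, 0.708]
contact_force: [-0.1, -0.1, 1.0]
width: 0.2
tcp [ 676.2 -158.4  230.5] jawyaw -0.026 shift [-0.0037  0.0003 -0.0654] turn -0.0 j6 1.27 w 0.2 F [-0.1 -0.1  1. ] t 26.55
```

View pics/sc23.png

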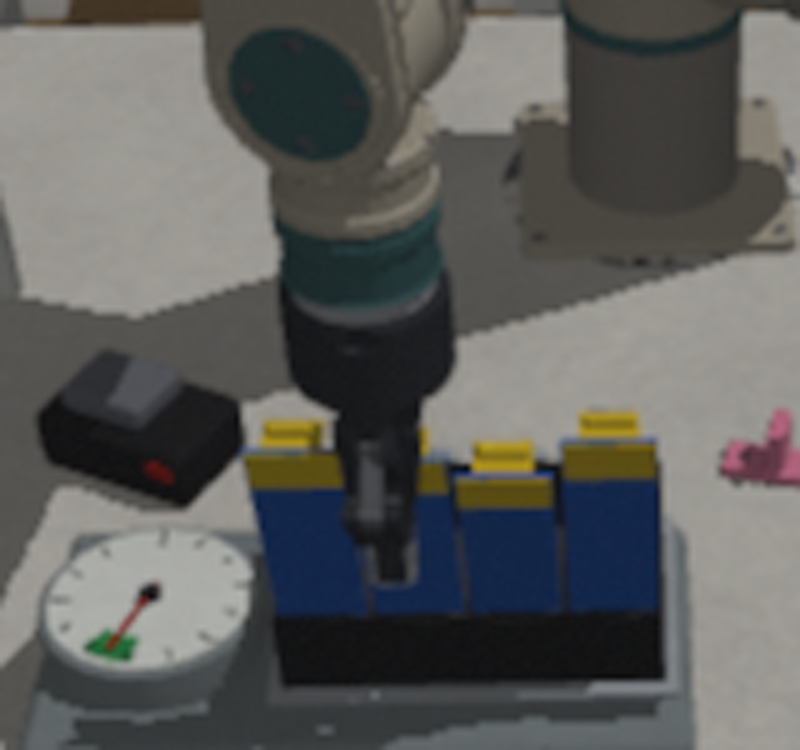

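```bash
python3 -m creep '[[[0,0,-0.02,0,1],[0,0,-0.045,0,1],[-0.002,0,-0.066,0,1],[-0.002,0,-0.082,0,1],[-0.001,0,-0.097,0,1],[0.003,0,-0.113,0,1],[0.009,0,-0.129,0,1],[0.018,0,-0.144,0,1],[0.028,0,-0.158,0,1],[0.043,0,-0.169,0,1],[0.059,0,-0.179,0,1],[0.068,0,-0.183,0,1],[0.075,0,-0.185,0,1],[0.075,0,-0.185,0,1]]]'; python3 - <<'E'
from h import *
np.set_printoptions(precision=4,suppress=True)
rel(loc(-45,-26,140),-0.026)
save("scene","sc24",(170,140,330,290),5);save("top","tp24",(330,180,480,290),5)
E
```

```text
clock: 28.0
eef_pos: [490.6, -153.3, 153.3]
eef_rot: [0.009, 0.707, -0.009, 0.707]
contact_force: [0.2, -0.2, 1.2]
width: 0.2
tcp [ 490.6 -153.3  153.3] jawyaw -0.026 shift [ 0.0133 -0.      0.0013] turn -0.0 j6 1.17 w 0.2 F [ 0.2 -0.2  1.2] t 28.0
```

View pics/sc24.png

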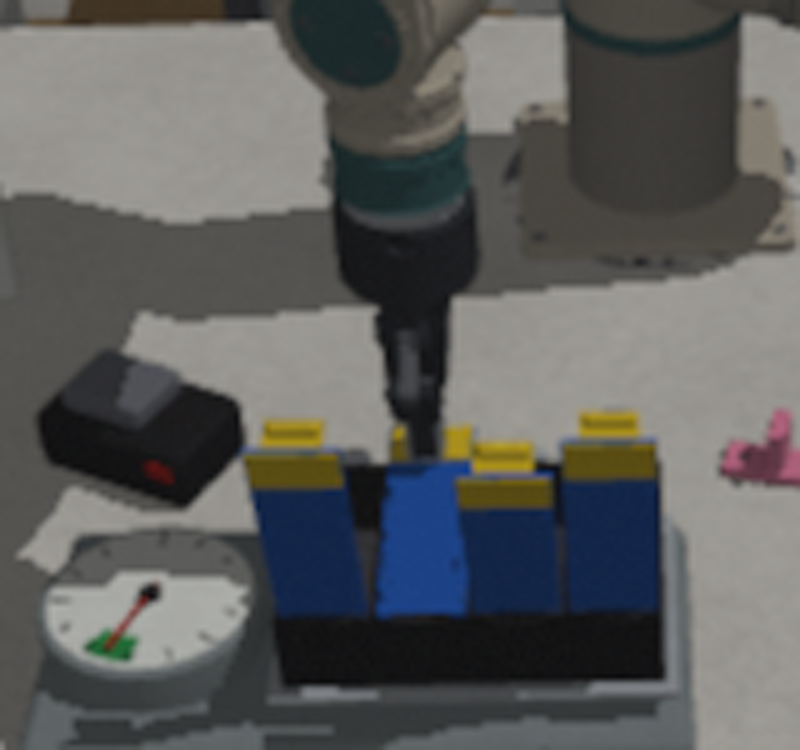

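View pics/tp24.png

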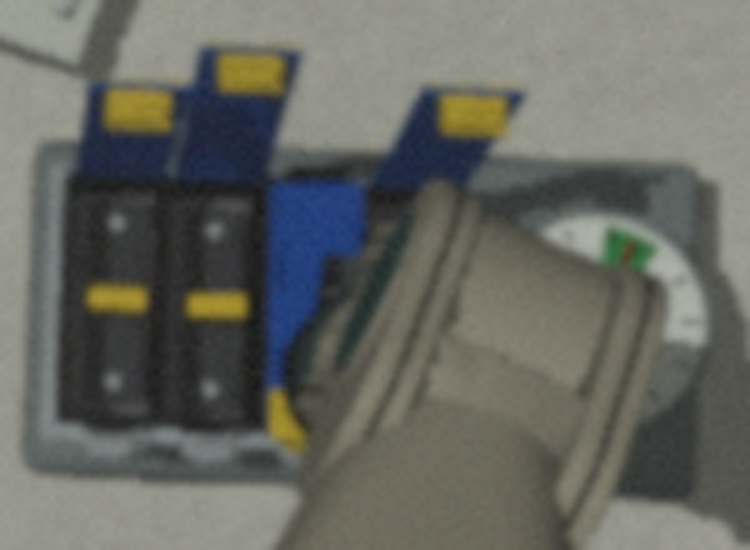

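```bash
python3 -m creep '[[[0.005,0,-0.003,0,1],[0.01,0,-0.005,0,1],[0.015,0,-0.005,0,1],[0.019,0,-0.005,0,1],[0.023,0,-0.005,0,1],[0.026,0,-0.005,0,1],[0.029,0,-0.005,0,1],[0.029,0,-0.005,0,1]]]'; python3 - <<'E'
from h import *
np.set_printoptions(precision=4,suppress=True)
rel(loc(-45,-26,140),-0.026)
save("scene","sc25",(170,140,330,290),5)
E
```

```text
clock: 28.9
eef_pos: [485.4, -153.1, 124.2]
eef_rot: [0.009, 0.707, -0.009, 0.707]
contact_force: [0.5, -0.5, 0.3]
width: -0.4
tcp [ 485.4 -153.1  124.2] jawyaw -0.026 shift [-0.0158 -0.      0.0065] turn -0.0 j6 1.16 w -0.4 F [ 0.5 -0.5  0.3] t 28.9
```

View pics/sc25.png

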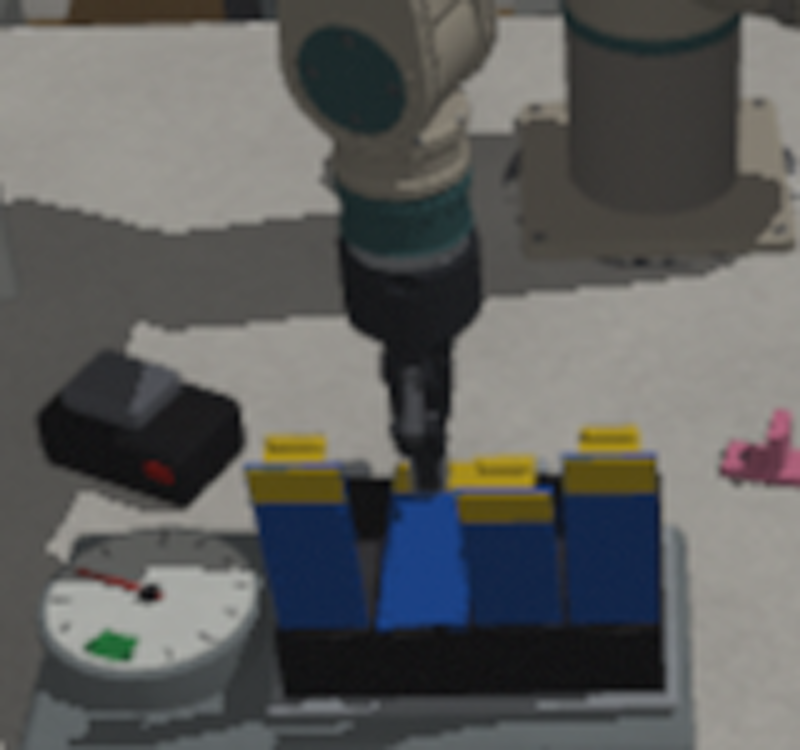

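```bash
python3 -m creep '[[[0.003,0,0,0,1],[0.006,0,0,0,1],[0.009,0,0,0,1],[0.012,0,0,0,1],[0.014,0,0,0,1],[0.014,0,0,0,1]]]'; python3 - <<'E'
from h import *
np.set_printoptions(precision=4,suppress=True)
rel(loc(-45,-26,140),-0.026)
save("scene","sc26",(170,140,330,290),5)
E
```

```text
clock: 29.55
eef_pos: [485.8, -153.5, 118.3]
eef_rot: [0.008, 0.707, -0.01, 0.707]
contact_force: [-18.7, 6.2, 56.0]
width: -0.0
tcp [ 485.8 -153.5  118.3] jawyaw -0.026 shift [-0.0217  0.0003  0.0061] turn 0.0 j6 1.16 w -0.0 F [-18.7   6.2  56. ] t 29.55
```

View pics/sc26.png

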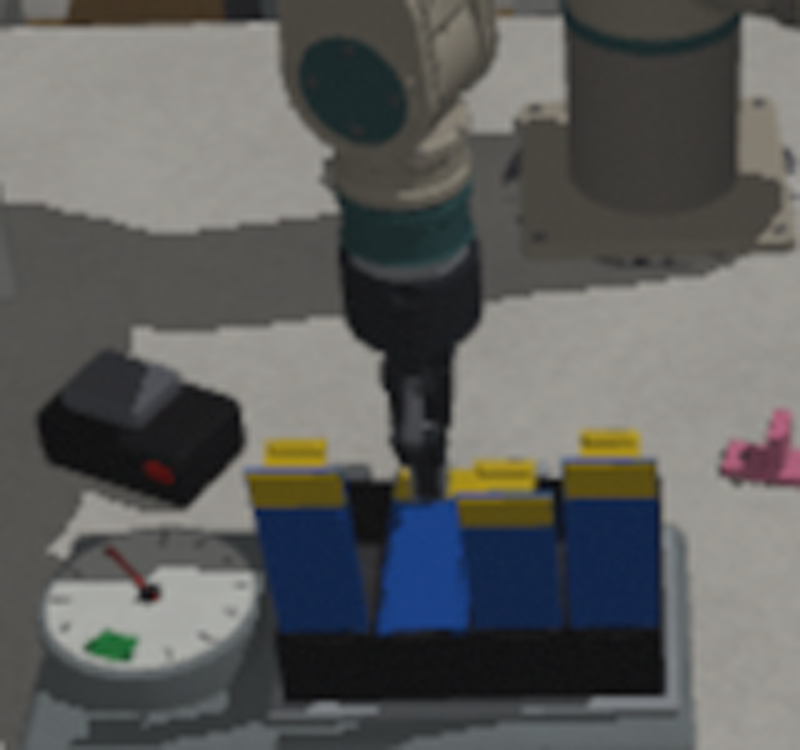

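```bash
python3 -m creep '[[[-0.01,0,0,0,1],[-0.05,0,0,0,1],[-0.1,0,0,0,1],[-0.15,0,0,0,1],[-0.2,0,0,0,1],[-0.24,0,0,0,1],[-0.24,0,0,0,1],[-0.24,0,0,0,1]]]'; python3 - <<'E'
from h import *
np.set_printoptions(precision=4,suppress=True)
rel(loc(140,26,350),-0.026)
save("scene","sc27",(170,180,330,290),5)
save("top","tp27",(330,180,480,290),5)
E
```

```text
clock: 30.4
eef_pos: [485.7, -153.2, 350.5]
eef_rot: [0.009, 0.707, -0.009, 0.707]
contact_force: [-0.8, 0.1, -0.3]
width: -0.1
tcp [ 485.7 -153.2  350.5] jawyaw -0.026 shift [0.0006 0.052  0.1912] turn 0.0 j6 1.16 w -0.1 F [-0.8  0.1 -0.3] t 30.4
```

View pics/sc27.png

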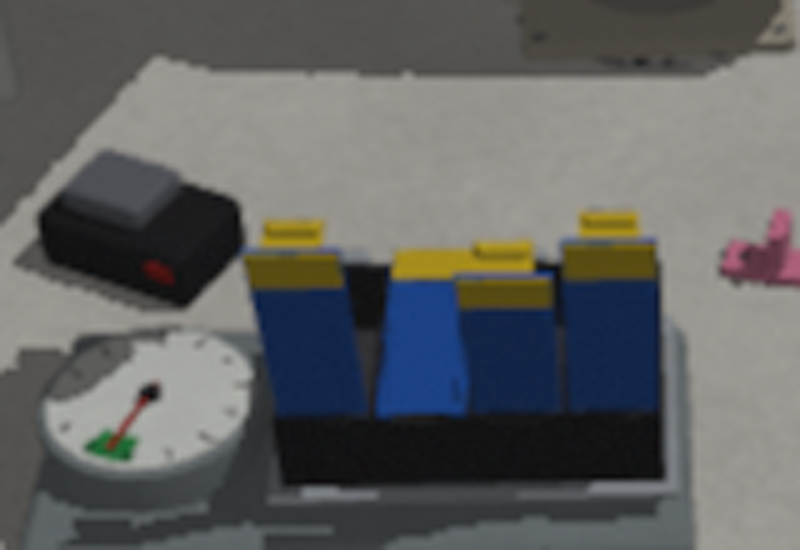

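View pics/tp27.png

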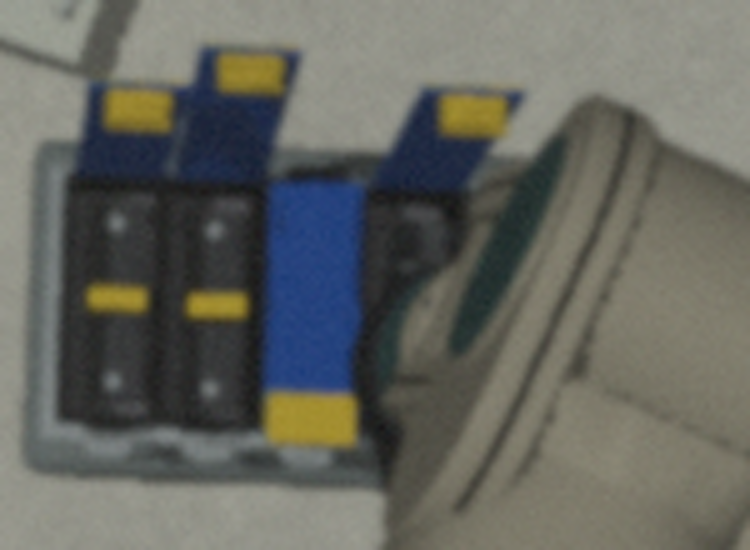

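```bash
python3 -m creep '[[[0,0.01,0.05,0,1],[0,0.025,0.1,0,1],[0,0.04,0.15,0,1],[0,0.052,0.191,0,1],[0,0.052,0.191,0,1],[0.05,0.052,0.191,0,1],[0.1,0.052,0.191,0,1],[0.118,0.052,0.191,0,1],[0.118,0.052,0.191,0,1],[0.118,0.052,0.191,0,1],[0.118,0.052,0.191,0,1]]]'; python3 - <<'E'
from h import *
np.set_printoptions(precision=4,suppress=True)
rel(loc(140,26,232),-0.026)
save("scene","sc28",(170,140,330,290),5)
E
```

```text
clock: 31.6
eef_pos: [678.4, -106.4, 234.0]
eef_rot: [0.009, 0.706, -0.009, 0.708]
contact_force: [-0.3, 1.4, 1.1]
width: -0.1
tcp [ 678.4 -106.4  234. ] jawyaw -0.026 shift [ 0.002   0.0003 -0.0003] turn -0.0 j6 1.35 w -0.1 F [-0.3  1.4  1.1] t 31.6
```

View pics/sc28.png

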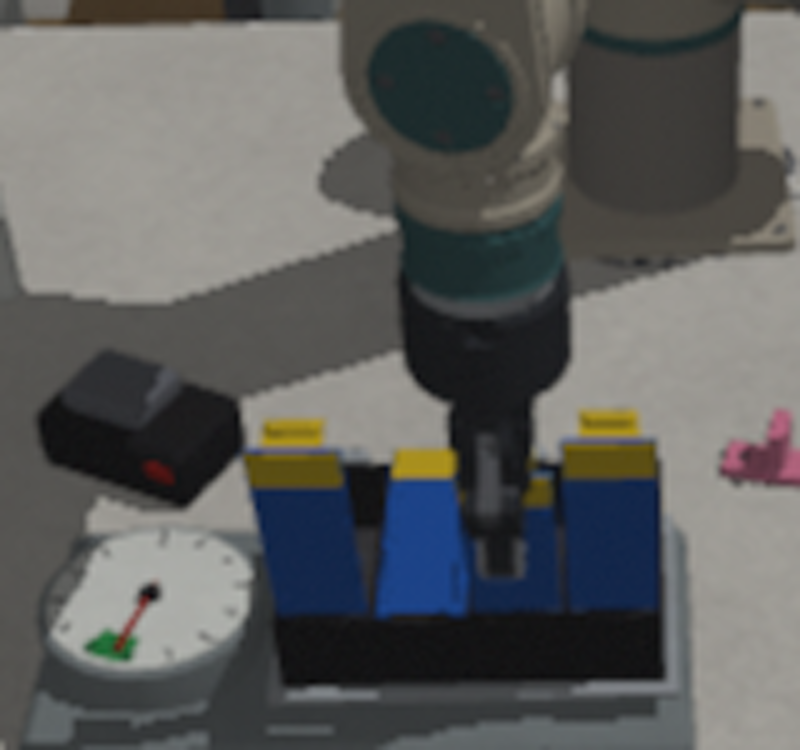

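```bash
python3 -m creep '[[[0,0,-0.02,0,1],[0,0,-0.045,0,1],[0,0,-0.066,0,1],[0,0,-0.082,0,1],[0.001,0,-0.097,0,1],[0.005,0,-0.113,0,1],[0.011,0,-0.129,0,1],[0.02,0,-0.144,0,1],[0.03,0,-0.158,0,1],[0.045,0,-0.169,0,1],[0.061,0,-0.179,0,1],[0.07,0,-0.185,0,1],[0.08,0,-0.188,0,1],[0.088,0,-0.19,0,1],[0.096,0,-0.19,0,1],[0.101,0,-0.19,0,1],[0.105,0,-0.19,0,1],[0.109,0,-0.19,0,1],[0.109,0,-0.19,0,1]]]'; python3 - <<'E'
from h import *
np.set_printoptions(precision=4,suppress=True)
rel(loc(-50,26,120),-0.026)
save("scene","sc29",(170,140,330,290),5)
E
```

```text
clock: 33.55
eef_pos: [488.4, -101.3, 123.4]
eef_rot: [0.009, 0.707, -0.009, 0.707]
contact_force: [-0.8, 0.6, 5.8]
width: 0.0
tcp [ 488.4 -101.3  123.4] jawyaw -0.026 shift [ 0.0034  0.0001 -0.0002] turn 0.0 j6 1.26 w 0.0 F [-0.8  0.6  5.8] t 33.55
```

View pics/sc29.png

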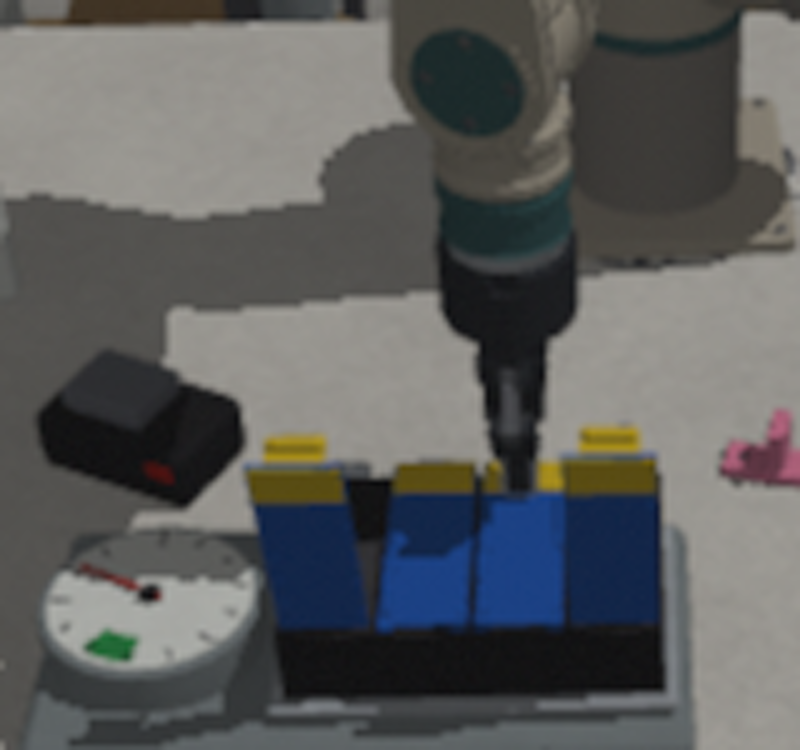

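```bash
python3 -m creep '[[[0.003,0,0,0,1],[0.005,0,0,0,1],[0.007,0,0,0,1],[0.007,0,0,0,1]]]'; python3 -m creep '[[[-0.01,0,0,0,1],[-0.05,0,0,0,1],[-0.1,0,0,0,1],[-0.15,0,0,0,1],[-0.2,0,0,0,1],[-0.233,0,0,0,1],[-0.233,0,0,0,1]]]'; python3 - <<'E'
from h import *
np.set_printoptions(precision=4,suppress=True)
rel(loc(140,78,350),-0.026)
save("scene","sc30",(170,180,330,290),5)
E
```

```text
clock: 34.0
eef_pos: [488.6, -101.5, 120.0]
eef_rot: [0.009, 0.707, -0.009, 0.707]
contact_force: [-9.0, 2.8, 26.0]
width: 0.2
clock: 34.7
eef_pos: [490.9, -102.1, 355.2]
eef_rot: [0.008, 0.703, -0.01, 0.711]
contact_force: [1.0, -0.5, 0.4]
width: 0.0
tcp [ 490.9 -102.1  355.2] jawyaw -0.026 shift [0.007  0.0529 0.1872] turn 0.0 j6 1.26 w 0.0 F [ 1.  -0.5  0.4] t 34.7
```

View pics/sc30.png

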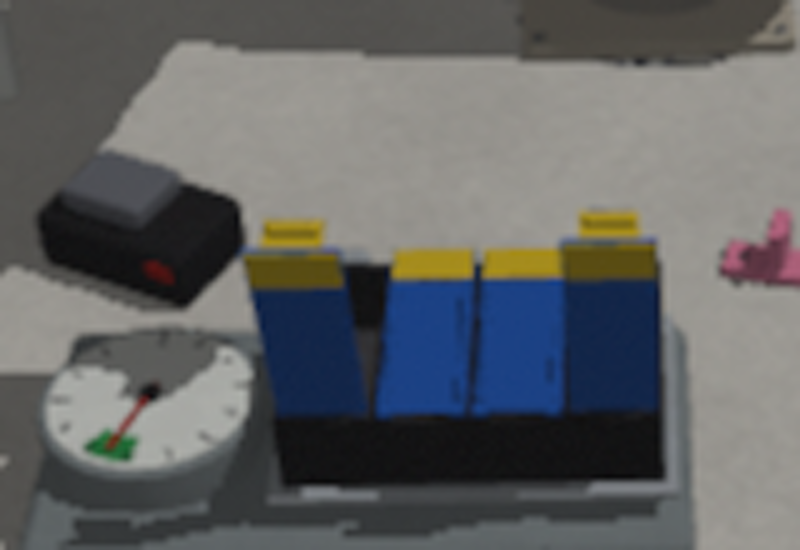

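Covers 2 and 3 are down at the same height and the needle is still in green. Next is cover 1.

```bash
python3 -m creep '[[[0,0.01,0.05,0,1],[0,0.025,0.1,0,1],[0,0.04,0.15,0,1],[0,0.053,0.19,0,1],[0,0.053,0.19,0,1],[0.05,0.053,0.19,0,1],[0.1,0.053,0.19,0,1],[0.118,0.053,0.19,0,1],[0.118,0.053,0.19,0,1],[0.118,0.053,0.19,0,1],[0.118,0.053,0.19,0,1]]]'; python3 - <<'E'
from h import *
np.set_printoptions(precision=4,suppress=True)
rel(loc(140,78,232),-0.026)
save("scene","sc31",(170,140,330,290),5)
E
```

```text
clock: 35.85
eef_pos: [680.1, -53.4, 233.4]
eef_rot: [0.009, 0.706, -0.009, 0.708]
contact_force: [-0.0, -0.4, 0.7]
width: -0.0
tcp [680.1 -53.4 233.4] jawyaw -0.026 shift [ 0.0014 -0.0007 -0.0005] turn -0.0 j6 1.42 w -0.0 F [-0.  -0.4  0.7] t 35.85
```

View pics/sc31.png

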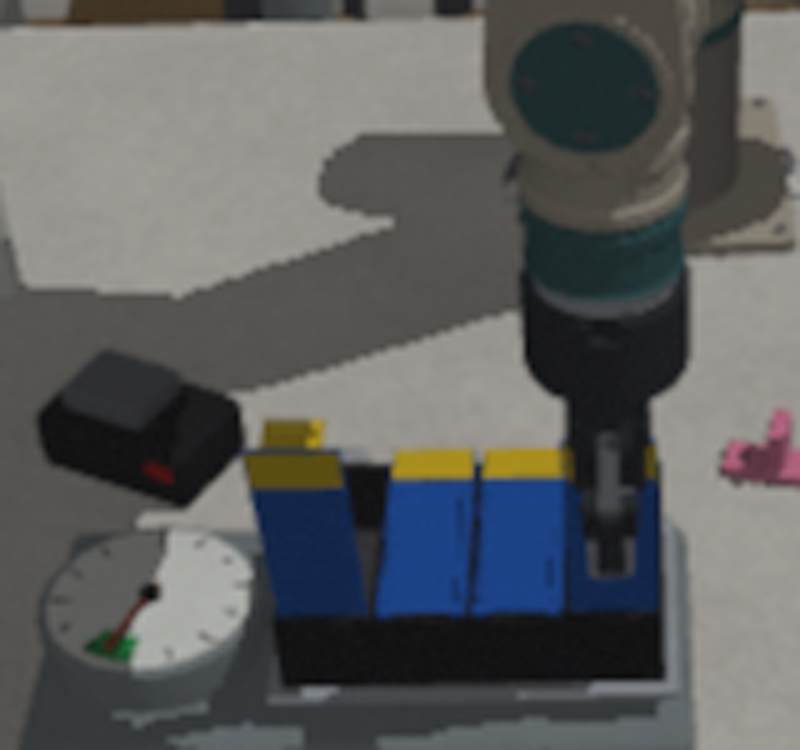

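```bash
python3 -m creep '[[[0,0,-0.02,0,1],[0,0,-0.045,0,1],[0,0,-0.066,0,1],[0,0,-0.082,0,1],[0.001,0,-0.097,0,1],[0.005,0,-0.113,0,1],[0.011,0,-0.129,0,1],[0.02,0,-0.144,0,1],[0.03,0,-0.158,0,1],[0.045,0,-0.169,0,1],[0.061,0,-0.179,0,1],[0.07,0,-0.185,0,1],[0.08,0,-0.188,0,1],[0.088,0,-0.19,0,1],[0.096,0,-0.19,0,1],[0.101,0,-0.19,0,1],[0.106,0,-0.19,0,1],[0.11,0,-0.19,0,1],[0.114,0,-0.19,0,1],[0.114,0,-0.19,0,1]]]'; python3 - <<'E'
from h import *
np.set_printoptions(precision=4,suppress=True)
rel(loc(-50,78,120),-0.026)
save("scene","sc32",(170,140,330,290),5)
E
```

```text
clock: 37.9
eef_pos: [490.2, -48.4, 120.3]
eef_rot: [0.009, 0.707, -0.009, 0.707]
contact_force: [-8.1, 1.3, 21.4]
width: -0.1
tcp [490.2 -48.4 120.3] jawyaw -0.026 shift [ 0.0003 -0.0008 -0.0007] turn 0.0 j6 1.37 w -0.1 F [-8.1  1.3 21.4] t 37.9
```

View pics/sc32.png

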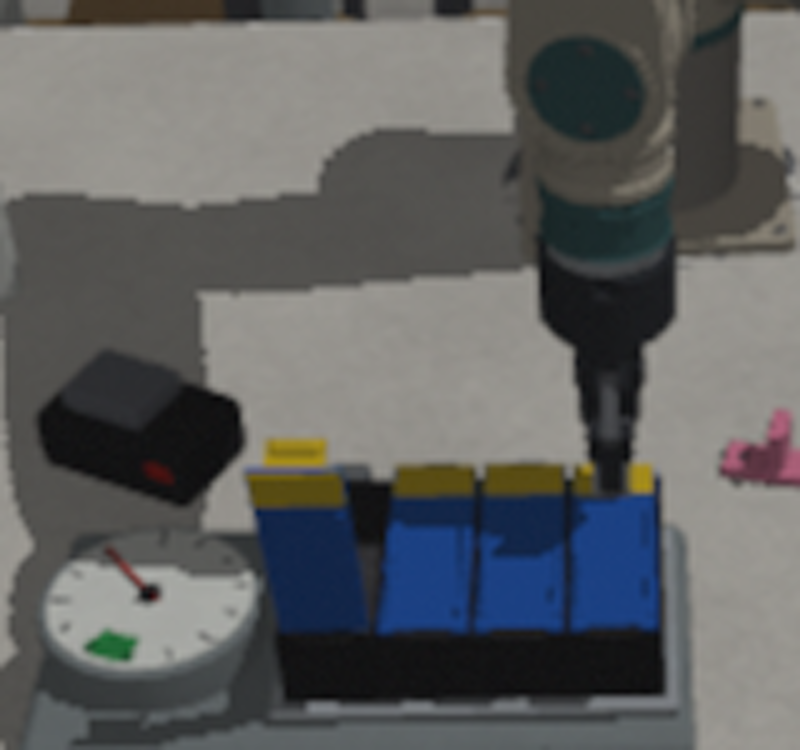

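Cover 1 is pressed fully, with the pan on its stop at 21 N. I'll lift off and go behind cover 4.

```bash
python3 -m creep '[[[-0.01,0,0,0,1],[-0.05,0,0,0,1],[-0.1,0,0,0,1],[-0.15,0,0,0,1],[-0.2,0,0,0,1],[-0.232,0,0,0,1],[-0.232,0,0,0,1],[-0.232,0,0,0,1]]]'; python3 - <<'E'
from h import *
np.set_printoptions(precision=4,suppress=True)
rel(loc(140,-78,350),-0.026)
E
```

```text
clock: 38.75
eef_pos: [489.9, -48.3, 349.6]
eef_rot: [0.009, 0.707, -0.009, 0.708]
contact_force: [0.1, -1.0, -1.0]
width: 0.0
tcp [489.9 -48.3 349.6] jawyaw -0.026 shift [-0.0001 -0.157   0.1897] turn 0.0 j6 1.37 w 0.0 F [ 0.1 -1.  -1. ] t 38.75
```

```bash
python3 -m creep '[[[0,-0.03,0.036,0,1],[0,-0.06,0.072,0,1],[0,-0.09,0.108,0,1],[0,-0.12,0.145,0,1],[0,-0.157,0.19,0,1],[0,-0.157,0.19,0,1],[0,-0.157,0.19,0,1],[0.05,-0.157,0.19,0,1],[0.1,-0.157,0.19,0,1],[0.118,-0.157,0.19,0,1],[0.118,-0.157,0.19,0,1],[0.118,-0.157,0.19,0,1],[0.118,-0.157,0.19,0,1]]]'; python3 - <<'E'
from h import *
np.set_printoptions(precision=4,suppress=True)
rel(loc(140,-78,232),-0.026)
save("scene","sc33",(170,140,330,290),5)
E
```

```text
clock: 40.05
eef_pos: [675.9, -210.0, 234.2]
eef_rot: [0.008, 0.706, -0.01, 0.708]
contact_force: [-0.0, 0.2, 0.7]
width: -0.2
tcp [ 675.9 -210.   234.2] jawyaw -0.026 shift [ 0.0022 -0.0002 -0.0004] turn 0.0 j6 1.2 w -0.2 F [-0.   0.2  0.7] t 40.05
```

View pics/sc33.png

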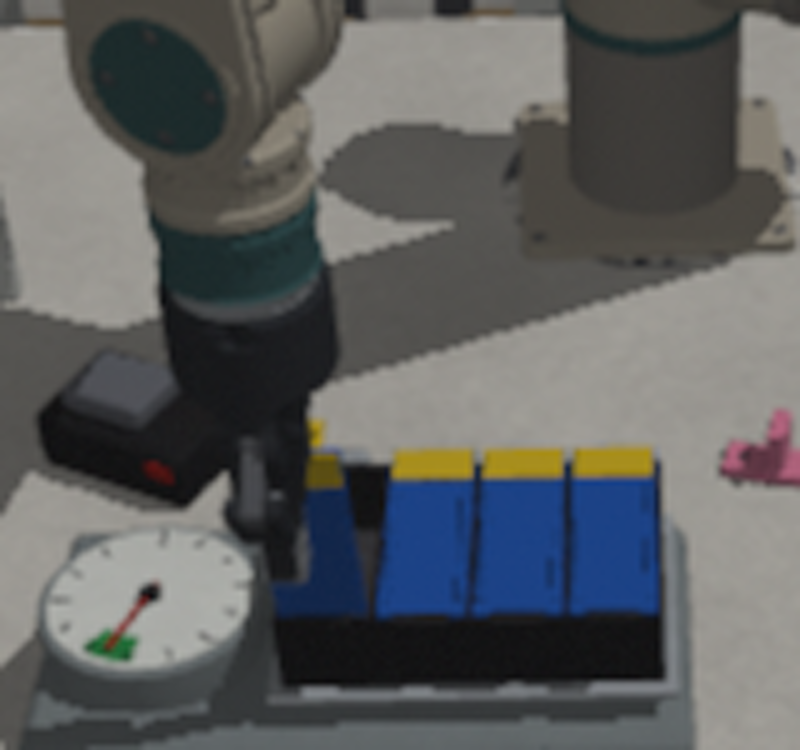

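```bash
python3 -m creep '[[[0,0.002,-0.02,0,1],[0,0.002,-0.045,0,1],[0,0.002,-0.066,0,1],[0,0.002,-0.082,0,1],[0.001,0.002,-0.097,0,1],[0.005,0.002,-0.113,0,1],[0.011,0.002,-0.129,0,1],[0.02,0.002,-0.144,0,1],[0.03,0.002,-0.158,0,1],[0.045,0.002,-0.169,0,1],[0.061,0.002,-0.179,0,1],[0.07,0.002,-0.185,0,1],[0.08,0.002,-0.188,0,1],[0.088,0.002,-0.19,0,1],[0.096,0.002,-0.19,0,1],[0.101,0.002,-0.19,0,1],[0.106,0.002,-0.19,0,1],[0.11,0.002,-0.19,0,1],[0.115,0.002,-0.19,0,1],[0.115,0.002,-0.19,0,1]]]'; python3 - <<'E'
from h import *
np.set_printoptions(precision=4,suppress=True)
rel(loc(-50,-78,120),-0.026)
save("scene","sc34",(170,140,330,290),5)
E
```

```text
clock: 42.1
eef_pos: [486.2, -203.8, 120.2]
eef_rot: [0.009, 0.707, -0.01, 0.707]
contact_force: [-7.7, 3.9, 24.0]
width: 0.1
tcp [ 486.2 -203.8  120.2] jawyaw -0.026 shift [ 0.0002 -0.0014 -0.0006] turn 0.0 j6 1.08 w 0.1 F [-7.7  3.9 24. ] t 42.1
```

View pics/sc34.png

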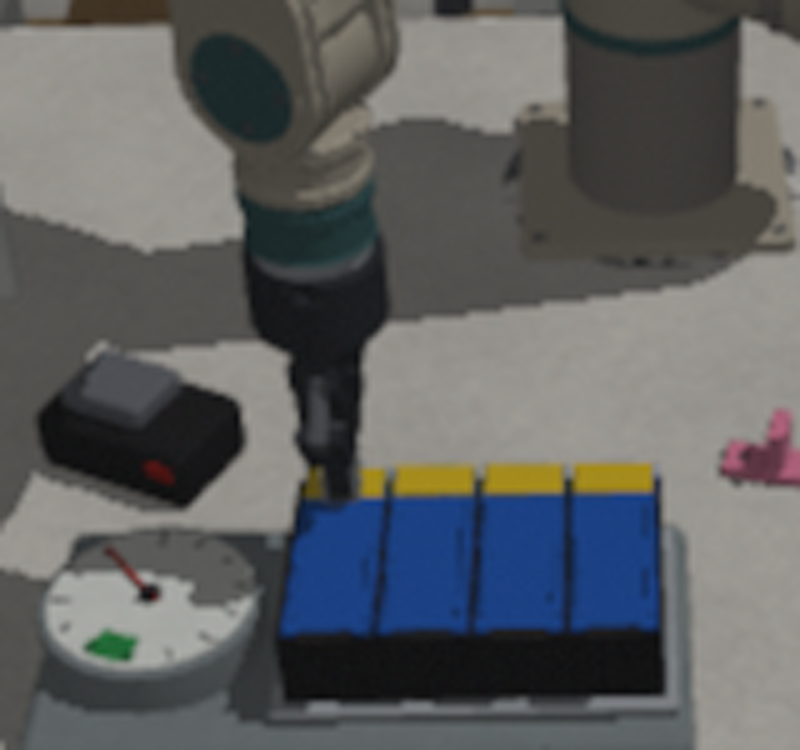

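Now I'll lift off, move aside so that both cameras see everything, and let the scale settle.

```bash
python3 -m creep '[[[-0.01,0,0,0,1],[-0.05,0,0,0,1],[-0.1,0,0,0,1],[-0.15,0,0,0,1],[-0.2,0,0,0,1],[-0.23,0,0,0,1],[-0.23,-0.04,-0.02,0,1],[-0.23,-0.08,-0.04,0,1],[-0.23,-0.12,-0.06,0,1],[-0.23,-0.16,-0.07,0,1],[-0.23,-0.2,-0.08,0,1],[-0.23,-0.24,-0.08,0,1],[-0.23,-0.28,-0.08,0,1],[-0.23,-0.28,-0.08,0,1],[-0.23,-0.28,-0.08,0,1]]]'; python3 - <<'E'
from h import *
np.set_printoptions(precision=4,suppress=True)
save("scene","sc35",(170,180,330,290),5)
save("top","tp35",(330,180,480,290),5)
save("top","tp35f");save("scene","sc35f")
for th in(0,0.1):
  for y in(78,26,-26,-78):
    l=[66-139*np.cos(th),y,50+3+139*np.sin(th)]
    p=loc(l[0],l[1],70+l[2]); print(th,y,(proj("scene",p)-[170,180]+.5)*5,(proj("top",p)-[330,180]+.5)*5)
print(bot.get_obs()['clock'])
E
```

```text
clock: 43.65
eef_pos: [397.8, -481.7, 344.9]
eef_rot: [0.01, 0.707, -0.009, 0.707]
contact_force: [0.3, 0.9, 0.3]
width: 0.4
0 78 [611.009  244.6736] [109.7391 436.2193]
0 26 [521.9115 246.467 ] [209.5342 439.7818]
0 -26 [432.4556 248.2676] [309.5386 443.3518]
0 -78 [342.6391 250.0754] [409.7528 446.9292]
0.1 78 [610.5721 227.0221] [111.3031 434.3288]
0.1 26 [520.827  228.7928] [212.2841 437.9315]
0.1 -26 [430.7182 230.5707] [313.4794 441.5419]
0.1 -78 [340.2435 232.3557] [414.8896 445.16  ]
43.85
```

View pics/sc35.png

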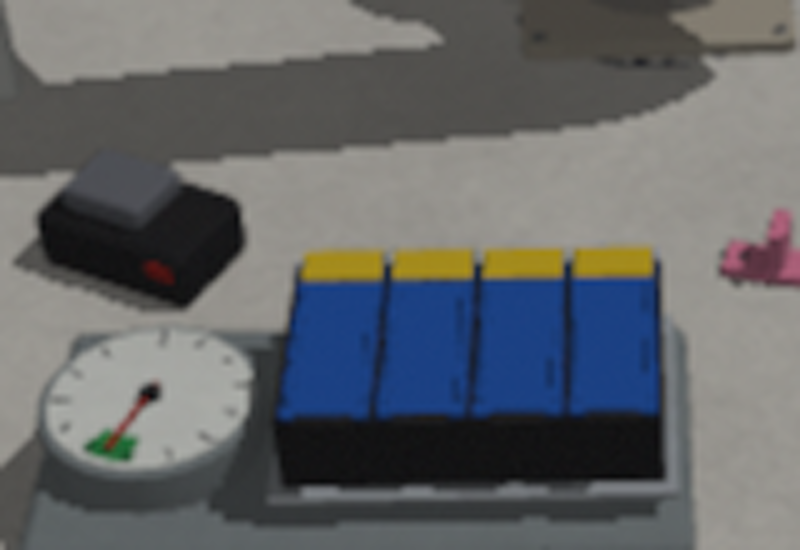

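View pics/tp35.png

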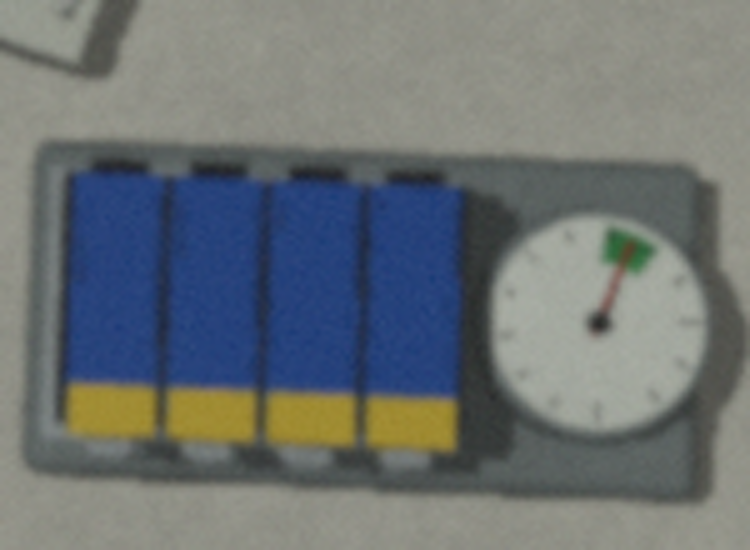

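View pics/tp35f.png

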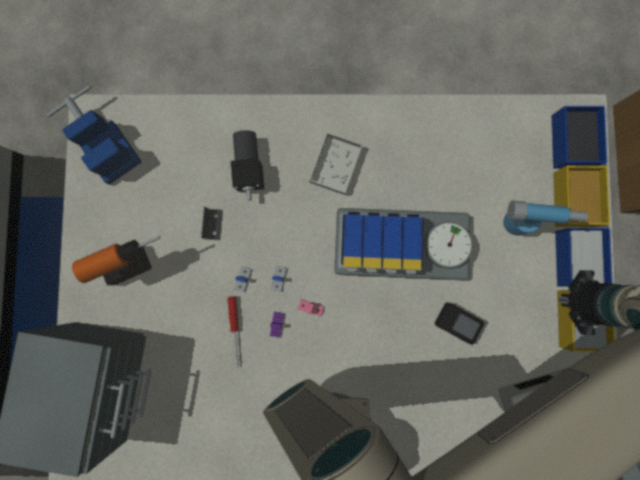

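```bash
python3 -m creep '[[[0,0,0,0,1],[0,0,0,0,1],[0,0,0,0,1],[0,0,0,0,1],[0,0,0,0,1],[0,0,0,0,1],[0,0,0,0,1],[0,0,0,0,1],[0,0,0,0,1],[0,0,0,0,1]]]'; python3 - <<'E'
from h import *
im=save("top","tp36",(330,180,480,290),5)
E
```

```text
clock: 44.85
eef_pos: [397.9, -481.0, 346.3]
eef_rot: [0.009, 0.707, -0.009, 0.707]
contact_force: [-0.7, -0.4, 0.3]
width: 0.1
```

View pics/tp36.png

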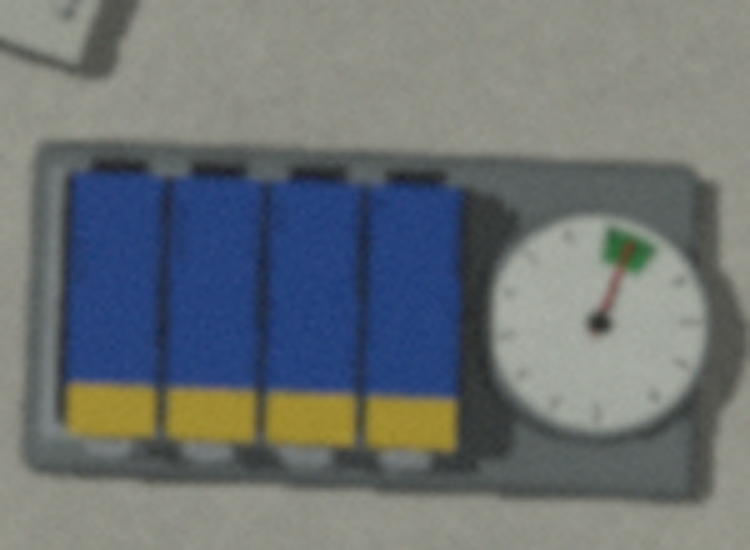

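The needle rests in the middle of the green sector, with its tip at (630,243) in the crop (about 3.5 rad). All four covers are down with their tab edges in line. I'm handing in.

```bash
python3 -c "
from plant import bot
print(bot.sign_off())"
```

```text
the job is handed in; nothing more can be done
None
```

I laid two large bars in bays 1 and 2 and one small bar in bay 3. I then pressed covers 3, 2, 1 and 4 shut and handed the job in at about 45 s.

- **Needle:** it was in the green before I touched any cover. Over a second after the last contact it rested mid-green, at about 3.5 rad.
- **Covers:** all four free edges lie within about 1 mm of where a shut cover should be. A cover still riding on its clip would stand about 14 mm higher.
- **Bench:** the two spare small bars, the pink and purple look-alikes and the bystanders look unmoved in the last top view. I compared these by eye only, and did not look at the last full scene picture.
- **Force:** pressing cover 3 reached 56 N upward at the wrist (about 59 N in all) once the pan hit its stop, with the fingertips pressing. That is below the 120 N limit, and I pressed the other three with about 21 to 26 N.
- **Disagreements:** no check failed. The measured tool position wandered a few millimetres just after fast moves.

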